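# Load the tester column that has the gauge fitted

### The job

On the dead-weight tester, one column has the pressure gauge fitted at its port and the other port is only plugged: load the gauge's column with the largest weight lying flat and centred on the carrier plate, and the smallest weight flat and centred on top of it. The smallest was left on one of the two carriers; if it is in the way, clear it first. Set each weight down gently, never let it drop, and leave the middle weight on its stand and everything else where it is.

Things in the scene. Friction and masses are not known exactly. Their poses are not given: they have to be found in the camera images.
- large: black metal weight: disc 140 mm across, 12 mm thick, with a round grip hub on top (44 mm across, 22 mm high; overall 34 mm), 450 to 750 g. Origin: centre of the flat underside; z: its axis, out through the hub. At the start it lies on its stand, sloping 35 degrees towards the robot's right.
- stand_large: fixed grey stand of the large weight, board sloping 35 degrees down towards -y. Origin on the table; the weight's underside centre rests 66 mm above it. Two pins 12 mm high hold the lower rim. A 10 mm steel bar along x, 209 mm above the table at y = +10 mm, on posts at the back (y = +62 mm, x = +-78 mm), bars the way from straight above: come and go square to the slope.
- medium: black metal weight: disc 110 mm across, 12 mm thick, with a round grip hub on top (44 mm across, 22 mm high; overall 34 mm), 390 g. Origin: centre of the flat underside; z: its axis, out through the hub. It leans on a similar stand beside the large one (the two stands change places) and stays there.
- small: black metal weight: disc 80 mm across, 12 mm thick, with a round grip hub on top (44 mm across, 22 mm high; overall 34 mm), 200 to 320 g. Origin: centre of the flat underside; z: its axis, out through the hub. At the start it lies flat, roughly centred, on one of the two carriers.
- columnA: one of the tester's two identical columns: a column on a black base (120 mm wide, 45 mm high), with a round carrier plate (100 mm across, 8 mm thick) centred on top, its flat top face 130 mm above the table; sprung, it sinks up to 15 mm if pushed with over 15 N. Origin: on the axis at table height; z up; x along the base to the pipe port 170 mm away, on the side far from the robot.
- columnB: the other column: a column on a black base (120 mm wide, 45 mm high), with a round carrier plate (100 mm across, 8 mm thick) centred on top, its flat top face 130 mm above the table; sprung, it sinks up to 15 mm if pushed with over 15 N. Origin: on the axis at table height; z up; x along the base to the pipe port 170 mm away, on the side far from the robot.
- gauge: round pressure gauge (94 mm dial leaning back, face to the robot and up), fixed on the port of one column or the other, top about 185 mm above the table. Origin: foot of its stem, on the port, 53 mm above the table and 170 mm from that column's axis.
- plug: small brass blanking plug (30 x 26 x 26 mm) on the port of the other column. Origin: centre of its underside.
- oil: bystander: grey oil bottle, 56 mm across, 130 mm high; origin: centre of its underside.
- wrench: bystander: steel wrench 170 mm long lying near the tester; origin: underside near its middle, x along it.
- driver: bystander: screwdriver 190 mm long lying on the table; origin: underside near its middle, x along it.
- mug: bystander: white mug, 76 mm across, 90 mm high; origin: centre of its underside.
Mind the look-alikes: they are no part of the job. Leave any green look-alike of the large alone.

How it is judged:
On the way:
1. the largest weight lies flat and centred on the carrier of the column that has the gauge (((horizontal distance between gauge and columnA below 0.205 m and horizontal distance between large and columnA below 0.008 m and z of large in the frame of columnA between 0.126 and 0.134 m) or (horizontal distance between gauge and columnB below 0.205 m and horizontal distance between large and columnB below 0.008 m and z of large in the frame of columnB between 0.126 and 0.134 m)) and angle between large's own z axis and vertical below 0.06 rad and linear speed of large below 0.03 m/s), for 0.2 s.
At the end, for the whole second after the job is handed in: the largest weight lies flat (within 0.06 rad) on the carrier of the gauge's column, at its top face within 4 mm in height and within 8 mm of its centre; the smallest lies flat on the largest's hub, within 8 mm of its axis; both are at rest and released (all of step 1 and horizontal distance between small and large below 0.008 m and z of small in the frame of large between 0.03 and 0.038 m and angle between small's own z axis and vertical below 0.06 rad and linear speed of small below 0.02 m/s); the robot touches nothing.
It fails at once if a weight is pressed with more than 40 N onto a carrier or onto the largest weight (contact force between small and large above 40 N or contact force between any of large, small and columnA above 40 N or contact force between any of large, small and columnB above 40 N).
It fails at once if a weight is dropped: out of the fingers it moves faster than 0.3 m/s ((contact force between the fingers and large below 0.05 N and linear speed of large above 0.3 m/s) or (contact force between the fingers and small below 0.05 N and linear speed of small above 0.3 m/s)).
It fails at once if the middle weight is moved more than 20 mm (distance of medium from where it was at the start of the episode above 0.02 m).
It fails at once if a bystander (bottle, wrench, screwdriver or mug) is moved more than 30 mm (distance of any of oil, wrench, driver, mug from where it was at the start of the episode above 0.03 m).
It also fails if it takes over 72 s, if anything falls off the work surface, if the arm or the gripper's body presses on something with over 40 N, if the wrist force passes 120 N, or if a joint passes its speed limit or range.

### The arm

A 6-joint arm with a two-finger parallel gripper is mounted at the origin on the work surface. World frame = base frame: x ahead of the robot, y to its left, z up, the work surface at z = 0. Lengths are in m, angles in rad, forces in N, time in s.
With the tool pointing down it reaches from about 0.35 to 0.975 m from the base axis. Payload 4.9 kg.
Tool frame: the origin (TCP) lies on the mounting face of the last link; the fingertips stand 173 mm ahead of it and the grasp point (between the pads) lies 155 mm ahead of it; z points along the fingers, y is the direction in which the jaws open and shut (so a half turn about z gives the same grasp; the last joint's range is limited). The gripper opens to 85 mm and grips with 20 to 120 N. Pads are 22 mm wide; open, the fingers measure 114 mm over their backs; the gripper's body (76 mm by 85 mm) begins 54 mm behind the grasp point. The pads swing forward as they close: fully open they stand 13 mm farther back than shut.
Start: joints at [1.096, 0.053, 1.613, -0, 1.476, -0.119], TCP at [0.218, 0.586, 0.405] pointing down, gripper open.
Joint ranges: [-3.01, 3.01], [-1.01, 2.22], [0.06, 2.58], [-1.02, 4.17], [0.09, 2.62], [-3.14, 3.14]. Speed limits (rad/s): [2.57, 2.57, 3.14, 3.14, 3.14, 3.14].

### API

Orientations are given as a unit quaternion [w, x, y, z].
In Python, from plant import manip gives the robot as it stands.
- The arm moves only by the tool play_rows, never from a script. Its argument "increments" is a list of rows, each an object with "offset": the shift along the tool's x, y, z in mm, a list of three; "twist": the turn about the tool's z in rad; "grip": the opening, from 0 (shut) to 1 (fully open). In form: [{"offset": [dx, dy, dz], "twist": twist, "grip": grip}, ...]. A call has 1 to 5 rows; each row is the pose to reach, as a shift and turn from the pose commanded when the call began, along the tool's axes at that moment; what a row does not reach only later rows make up. A row lasts 1/12 s, in which the tool goes at most 41.7 mm and 7.16 degrees, less where a joint would pass 70% of its speed; a pose out of reach is approached as far as the arm can. A call with a gripper value outside its range is refused whole. The fingers move at their own pace and stop on an object; the grip force is fixed at half the most. Time passes only in rows, so rows that repeat a pose let the fingers close. It gives the time, the measured TCP pose, the force and the opening at its end, in the units of the state.
- manip.state(): the state, without advancing time (a new reading comes with each control period).
- manip.grab_frame(name): name is "scene" or "top"; returns the picture (480x640x3 uint8, blue, green, red); there is no depth.
- manip.get_calibration(name): a dict with "fx", "fy", "cx", "cy" (pixels), "T" (4x4, takes a point from camera to world coordinates). Camera axes: x right, y down, z forward; pixel columns grow to the right and rows downward; lengths in m; the calibration is good to about 2 mm. A picture is of the moment at which its call begins. get_calibration takes no time and is no camera call.
- manip.job_done(): hands the job in, once; it reports no verdict.
Trained networks look in the newest picture that a camera, given by its name, has taken for a name from the list of things; names that differ only in an ending like _2 or _b are one class to them, and where a whole thing is asked for, a point or a joint stands for the part that bears it (a point fixed in the world has none). Each returns a list of dicts, best first, with "p" (0 to 1); they miss things now and then, are a little off and sometimes report something else, mostly with a low value. They report only what shows in the picture. A call takes as long as a camera call. They do not tell look-alikes from the thing itself.
- manip.boxes_of(query, camera): "xyz" ([x, y, z] in m, in the coordinates of the camera as it stood for that picture, good to about 4 mm: the middle of the surface that is visible of it).
- manip.tip_of(query, camera): "xyz" ([x, y, z] in m, in the coordinates of the camera as it stood for that picture, good to about 4 mm: a listed point, or the origin of a listed thing).
The state is a dict: "time": time; "joint_pos": joint angles; "joint_vel": joint speeds; "joint_efforts": joint torques, N m; "tool_pos": TCP position; "tool_rot": TCP orientation; "contact_force": force on the tool from outside, world axes, zero at the start; "ft_torque": the same for the moment, N m; "gripper_width": opening from 0.0 (shut) to 1.0 (fully open).
Only numpy, scipy, OpenCV 4.12 (cv2) and the standard library are available. Lean on these libraries where they do the work, as an engineer would, in place of code of your own. Each camera call takes 0.05 s, during which the arm holds its last target. There are 200 camera calls.

## Working session

There is one attempt and no reset: what is moved stays moved. The work goes in short steps, Python scripts to look and compute and a tool call to move; the robot and the scene stay as the last step left them, time stands still between calls to the robot, and variables do not carry over. Pictures are saved under pics/ and viewed, about 8 in all and at most 12, crops included, and the job is handed in when it is done.

Besides the shell and the picture viewer there is one more tool, called by a JSON object that holds its "op" and its "data", one argument or row to a line. play_rows: Moves the arm, as the interface text tells. Its arguments: {"type":"object","properties":{"increments":{"type":"array"}},"required":["increments"]}

```bash
ls; mkdir -p pics; cat > h.py <<'E'
import numpy as np, cv2
from plant import manip
from scipy.spatial.transform import Rotation as R
def rot(q): return R.from_quat([q[1],q[2],q[3],q[0]]).as_matrix()
def tow(cam,p):
    T=np.array(manip.get_calibration(cam)["T"]); return T[:3,:3]@np.array(p)+T[:3,3]
def px(cam,P):
    c=manip.get_calibration(cam); T=np.linalg.inv(np.array(c["T"])); q=T[:3,:3]@np.array(P)+T[:3,3]
    return np.round([c["fx"]*q[0]/q[2]+c["cx"],c["fy"]*q[1]/q[2]+c["cy"]],1)
def onplane(cam,uv,z):
    c=manip.get_calibration(cam); T=np.array(c["T"]); d=T[:3,:3]@np.array([(uv[0]-c["cx"])/c["fx"],(uv[1]-c["cy"])/c["fy"],1]); o=T[:3,3]
    return o+d*(z-o[2])/d[2]
def find(n,cam,f="tip_of",k=3):
    for r in getattr(manip,f)(n,cam)[:k]:
        P=tow(cam,r["xyz"]); print(n,cam,f,round(r["p"],2),np.round(P,4),px(cam,P))
E
python3 - <<'E'
from h import *
for c in("scene","top"):
    cv2.imwrite(f"pics/{c}0.png",manip.grab_frame(c)); T=np.array(manip.get_calibration(c)["T"]); print(c,T.round(3).tolist())
    for n in("large","stand_large","medium","small","columnA","columnB","gauge","plug"): find(n,c)
s=manip.state();print(s)
E
```

```text
pics
scene [[0.509, 0.677, -0.531, 1.034], [0.861, -0.397, 0.318, -0.352], [0.004, -0.619, -0.785, 0.897], [0.0, 0.0, 0.0, 1.0]]
large scene tip_of 0.93 [ 0.3513 -0.0297  0.0021] [297.6 227.6]
large scene tip_of 0.75 [0.5949 0.2678 0.0641] [447.4 229.9]
large scene tip_of 0.69 [ 0.2086  0.2965 -0.0017] [368.1 157.6]
stand_large scene tip_of 0.92 [5.923e-01 2.669e-01 3.000e-04] [441.  244.9]
medium scene tip_of 0.92 [0.4214 0.244  0.0654] [398.3 190.4]
medium scene tip_of 0.18 [ 0.7226 -0.3577  0.0561] [237.2 405.1]
small scene tip_of 0.98 [ 0.5618 -0.3345  0.1299] [209.8 315.8]
small scene tip_of 0.31 [ 5.769e-01 -5.300e-02  1.000e-04] [333.7 293.8]
small scene tip_of 0.3 [0.4549 0.1036 0.0008] [360.1 234.2]
columnA scene tip_of 0.9 [ 0.5811 -0.0529 -0.0012] [334.6 295.4]
columnA scene tip_of 0.72 [0.5928 0.2648 0.0023] [440.7 244.9]
columnA scene tip_of 0.21 [0.7385 0.2167 0.0017] [464.5 294.4]
columnB scene tip_of 0.64 [ 0.5531 -0.338   0.0019] [218.6 341.3]
gauge scene tip_of 0.82 [ 0.7483 -0.0366  0.0544] [383.  337.3]
plug scene tip_of 0.53 [ 0.7244 -0.3559  0.0527] [238.8 406. 
[... 822 characters left out ...]
t_pos': array([ 1.09600245e+00,  5.26870877e-02,  1.61289506e+00, -2.99051744e-05,
        1.47603463e+00, -1.18974557e-01]), 'joint_vel': array([-1.84427798e-03, -1.45890460e-03,  1.22334936e-03,  3.71560516e-04,
        3.37904766e-03,  7.94370199e-05]), 'joint_efforts': array([-2.25655873e-03, -3.93684340e+01, -3.70466673e+01, -3.72780914e-04,
        3.59915130e-04,  8.65842651e-06]), 'tool_pos': array([0.21770142, 0.58583537, 0.40471454]), 'tool_rot': array([ 1.07049988e-05,  1.76971224e-01,  9.84216026e-01, -1.58910488e-05]), 'contact_force': array([ 0.53642293, -0.19771468, -0.01826527]), 'ft_torque': array([ 0.02604208, -0.00441095,  0.04486666]), 'gripper_width': 1.0003952727480512}
```

View pics/scene0.png

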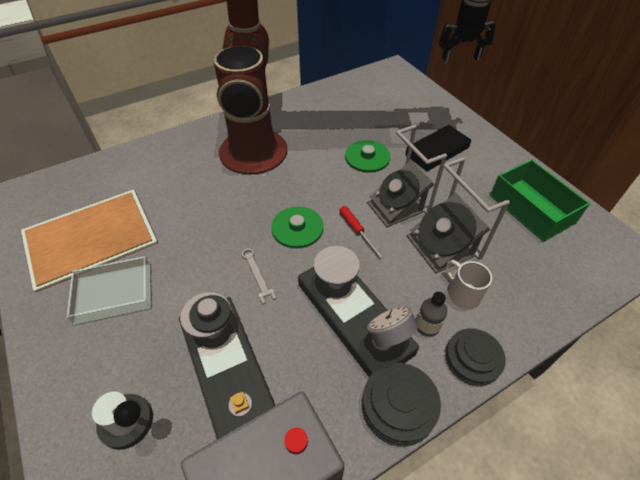

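View pics/top0.png

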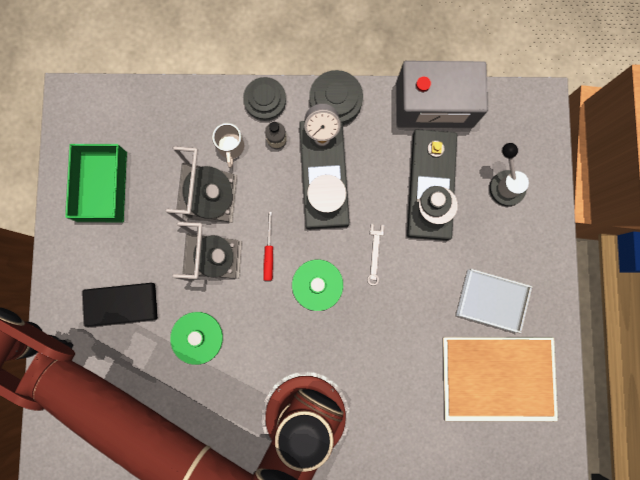

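Gauge is on columnA (gauge px (322,125) top, column at (0.58,-0.052)), and its carrier is empty. The small weight is on columnB at top px (435,202). The large weight is the black disc at top px (208,192); green discs and the stacked plates near (335,95) are look-alikes. The moves cannot tilt the tool directly, so I test in free space what an unreachable pose does to the tilt.

{"op": "play_rows", "data": {
  "increments": [
    {"offset": [41, -15, 0], "twist": 0.12, "grip": 1},
    {"offset": [82, -30, -20], "twist": 0.24, "grip": 1},
    {"offset": [123, -45, -40], "twist": 0.36, "grip": 1},
    {"offset": [164, -60, -60], "twist": 0.48, "grip": 1},
    {"offset": [204, -76, -80], "twist": 0.6, "grip": 1}
  ]
}}

```text
time: 1.32
tool_pos: [0.0226, 0.5857, 0.4742]
tool_rot: [-0.0, 0.463, 0.887, 0.0]
contact_force: [0.4, 0.3, -0.0]
gripper_width: 1.0
```

{"op": "play_rows", "data": {
  "increments": [
    {"offset": [0, 0, -40], "twist": 0.12, "grip": 1},
    {"offset": [0, 0, -80], "twist": 0.24, "grip": 1},
    {"offset": [0, 0, -120], "twist": 0.36, "grip": 1},
    {"offset": [0, 0, -160], "twist": 0.48, "grip": 1},
    {"offset": [0, 0, -200], "twist": 0.6, "grip": 1}
  ]
}}

```text
time: 1.73
tool_pos: [0.0239, 0.5855, 0.6756]
tool_rot: [-0.0, 0.704, 0.71, 0.0]
contact_force: [-0.4, -0.4, -0.3]
gripper_width: 1.003
```

{"op": "play_rows", "data": {
  "increments": [
    {"offset": [0, 0, -40], "twist": 0, "grip": 1},
    {"offset": [0, 0, -80], "twist": 0, "grip": 1},
    {"offset": [0, 0, -120], "twist": 0, "grip": 1},
    {"offset": [0, 0, -160], "twist": 0, "grip": 1},
    {"offset": [0, 0, -200], "twist": 0, "grip": 1}
  ]
}}

```text
time: 2.15
tool_pos: [0.0241, 0.5852, 0.8757]
tool_rot: [-0.0, 0.702, 0.712, 0.0]
contact_force: [0.4, 0.6, 0.4]
gripper_width: 0.998
```

{"op": "play_rows", "data": {
  "increments": [
    {"offset": [0, 0, -40], "twist": 0, "grip": 1},
    {"offset": [0, 0, -80], "twist": 0, "grip": 1},
    {"offset": [0, 0, -120], "twist": 0, "grip": 1},
    {"offset": [0, 0, -160], "twist": 0, "grip": 1},
    {"offset": [0, 0, -200], "twist": 0, "grip": 1}
  ]
}}

```text
time: 2.57
tool_pos: [0.0255, 0.5764, 0.9978]
tool_rot: [-0.003, 0.702, 0.712, 0.003]
contact_force: [1.0, 4.0, -3.5]
gripper_width: 0.998
```

```bash
python3 -c "
from h import *
s=manip.state();print(s['joint_pos'].round(3),s['tool_pos'].round(3),rot(s['tool_rot']).round(3))"
```

```text
[1.397 0.45  0.069 0.003 2.615 1.385] [0.026 0.576 0.998] [[-0.015  1.    -0.   ]
 [ 1.     0.015  0.007]
 [ 0.007 -0.    -1.   ]]
```

{"op": "play_rows", "data": {
  "increments": [
    {"offset": [0, 0, -40], "twist": 0, "grip": 1},
    {"offset": [0, 0, -80], "twist": 0, "grip": 1},
    {"offset": [0, 0, -120], "twist": 0, "grip": 1},
    {"offset": [0, 0, -160], "twist": 0, "grip": 1},
    {"offset": [0, 0, -200], "twist": 0, "grip": 1}
  ]
}}

```text
time: 2.98
tool_pos: [0.0181, 0.5205, 1.0383]
tool_rot: [-0.024, 0.701, 0.712, 0.033]
contact_force: [0.5, 0.3, 0.4]
gripper_width: 1.004
```

```bash
python3 -c "
from h import *
s=manip.state();print(s['joint_pos'].round(3),s['tool_pos'].round(3),rot(s['tool_rot']).round(3))"
```

```text
[1.393 0.385 0.055 0.004 2.62  1.381] [0.018 0.521 1.038] [[-0.016  1.     0.012]
 [ 0.997  0.015  0.081]
 [ 0.08   0.014 -0.997]]
```

{"op": "play_rows", "data": {
  "increments": [
    {"offset": [0, 0, 40], "twist": 0, "grip": 1},
    {"offset": [0, 0, 80], "twist": 0, "grip": 1}
  ]
}}

```text
time: 3.15
tool_pos: [0.019, 0.5257, 0.9953]
tool_rot: [-0.027, 0.701, 0.712, 0.037]
contact_force: [0.2, 1.5, 1.6]
gripper_width: 1.002
```

```bash
python3 -c "
from h import *
s=manip.state();print(s['joint_pos'].round(3),s['tool_pos'].round(3),rot(s['tool_rot']).round(3))"
```

```text
[1.393 0.196 0.415 0.003 2.44  1.38 ] [0.019 0.526 0.995] [[-0.016  1.     0.014]
 [ 0.996  0.014  0.09 ]
 [ 0.09   0.015 -0.996]]
```

The tilt persists and the pose re-bases, so pushing against the joint limits gives me tilt control. I'm continuing towards 0.61 rad.

{"op": "play_rows", "data": {
  "increments": [
    {"offset": [-15, 0, -38], "twist": 0, "grip": 1},
    {"offset": [-30, 0, -76], "twist": 0, "grip": 1},
    {"offset": [-45, 0, -114], "twist": 0, "grip": 1},
    {"offset": [-60, 0, -152], "twist": 0, "grip": 1},
    {"offset": [-75, 0, -190], "twist": 0, "grip": 1}
  ]
}}

```text
time: 3.57
tool_pos: [0.0139, 0.4579, 1.0757]
tool_rot: [-0.044, 0.7, 0.71, 0.066]
contact_force: [-1.1, -0.7, 0.6]
gripper_width: 1.001
```

{"op": "play_rows", "data": {
  "increments": [
    {"offset": [-15, 0, -38], "twist": 0, "grip": 1},
    {"offset": [-30, 0, -76], "twist": 0, "grip": 1},
    {"offset": [-45, 0, -114], "twist": 0, "grip": 1},
    {"offset": [-60, 0, -152], "twist": 0, "grip": 1},
    {"offset": [-75, 0, -190], "twist": 0, "grip": 1}
  ]
}}

```text
time: 3.98
tool_pos: [0.0062, 0.3984, 1.1058]
tool_rot: [-0.063, 0.697, 0.707, 0.097]
contact_force: [0.0, -0.4, -0.5]
gripper_width: 0.995
```

```bash
python3 -c "
from h import *
s=manip.state();print(s['joint_pos'].round(3),s['tool_pos'].round(3),rot(s['tool_rot']).round(3))"
```

```text
[1.368e+00 2.370e-01 5.500e-02 1.000e-03 2.619e+00 1.354e+00] [0.006 0.398 1.106] [[-0.02   0.999  0.046]
 [ 0.974  0.009  0.224]
 [ 0.224  0.049 -0.973]]
```

```bash
python3 -c "
import cv2
a=cv2.imread('pics/scene0.png')[125:285,360:530];b=cv2.imread('pics/top0.png')[135:285,160:260]
a=cv2.resize(a,None,fx=3,fy=3,interpolation=2);b=cv2.resize(b,None,fx=2.9,fy=3.2,interpolation=2)
cv2.imwrite('pics/c.png',cv2.hconcat([a,b[:480]]))"
```

```text
(no output)
```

View pics/c.png

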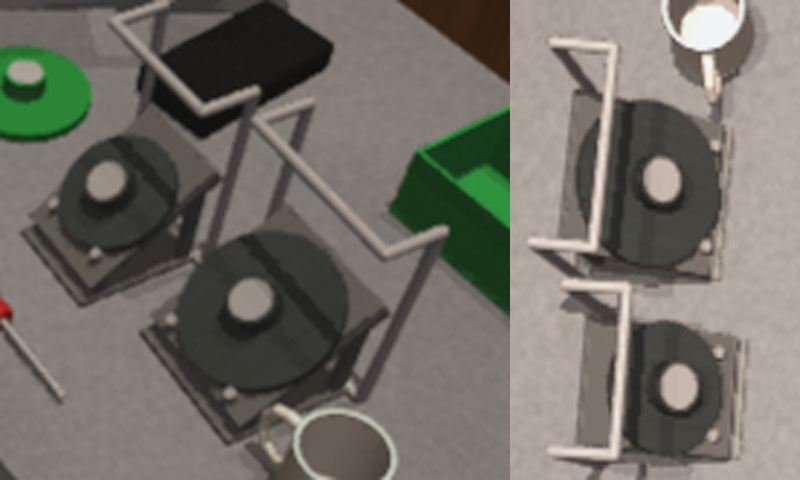

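```bash
python3 - <<'E'
from h import *
for c,l in(("top",[(195.9,149.7),(190,212.2)]),("scene",[(489,209.3),(445.7,164.3)])):
    P=[onplane(c,u,.209) for u in l]; d=P[0]-P[1]; print(c,np.round(P,4),np.linalg.norm(d),"yaw",np.arctan2(d[1],d[0]))
# triangulate hub top centre
A=[];b=[]
for c,u in(("top",(212.4,191.3)),("scene",(443.3,225.7))):
    o=np.array(manip.get_calibration(c)["T"])[:3,3]; d=onplane(c,u,0)-o; d/=np.linalg.norm(d); M=np.eye(3)-np.outer(d,d); A.append(M); b.append(M@o)
print("hubtop",np.linalg.solve(sum(A),sum(b)))
E
```

```text
top [[0.6708 0.2698 0.209 ]
 [0.5152 0.2794 0.209 ]] 0.15590226931372278 yaw -0.06129638643193387
scene [[0.6721 0.2753 0.209 ]
 [0.5141 0.2891 0.209 ]] 0.15860185704765634 yaw -0.08679336521062844
hubtop [0.59160659 0.24788352 0.08875402]
```

{"op": "play_rows", "data": {
  "increments": [
    {"offset": [-12, -16, -36], "twist": 0, "grip": 1},
    {"offset": [-24, -32, -72], "twist": 0, "grip": 1},
    {"offset": [-36, -48, -108], "twist": 0, "grip": 1},
    {"offset": [-48, -64, -144], "twist": 0, "grip": 1},
    {"offset": [-60, -80, -180], "twist": 0, "grip": 1}
  ]
}}

```text
time: 4.4
tool_pos: [-0.0609, 0.3367, 1.129]
tool_rot: [-0.082, 0.694, 0.704, 0.123]
contact_force: [0.3, 0.5, 0.0]
gripper_width: 0.998
```

{"op": "play_rows", "data": {
  "increments": [
    {"offset": [-8, 0, -40], "twist": 0, "grip": 1},
    {"offset": [-16, 0, -80], "twist": 0, "grip": 1},
    {"offset": [-24, 0, -120], "twist": 0, "grip": 1},
    {"offset": [-32, 0, -160], "twist": 0, "grip": 1},
    {"offset": [-40, 0, -200], "twist": 0, "grip": 1}
  ]
}}

```text
time: 4.82
tool_pos: [-0.0738, 0.2775, 1.148]
tool_rot: [-0.1, 0.691, 0.701, 0.148]
contact_force: [-0.0, -0.1, 0.4]
gripper_width: 0.997
```

{"op": "play_rows", "data": {
  "increments": [
    {"offset": [-20, 0, -36], "twist": 0, "grip": 1},
    {"offset": [-40, 0, -72], "twist": 0, "grip": 1},
    {"offset": [-60, 0, -108], "twist": 0, "grip": 1},
    {"offset": [-80, 0, -144], "twist": 0, "grip": 1},
    {"offset": [-100, 0, -180], "twist": 0, "grip": 1}
  ]
}}

```text
time: 5.23
tool_pos: [-0.1039, 0.187, 1.1668]
tool_rot: [-0.12, 0.686, 0.694, 0.182]
contact_force: [-0.2, 0.5, 0.3]
gripper_width: 1.006
```

```bash
python3 -c "
from h import *
s=manip.state();print(s['joint_pos'].round(3),s['tool_pos'].round(3),rot(s['tool_rot']).round(3))"
```

```text
[ 1.819  0.036  0.055 -0.375  2.619  1.44 ] [-0.104  0.187  1.167] [[-0.031  0.996  0.083]
 [ 0.909 -0.007  0.417]
 [ 0.416  0.088 -0.905]]
```

{"op": "play_rows", "data": {
  "increments": [
    {"offset": [-20, 0, -36], "twist": 0, "grip": 1},
    {"offset": [-40, 0, -72], "twist": 0, "grip": 1},
    {"offset": [-60, 0, -108], "twist": 0, "grip": 1},
    {"offset": [-80, 0, -144], "twist": 0, "grip": 1},
    {"offset": [-100, 0, -180], "twist": 0, "grip": 1}
  ]
}}

```text
time: 5.65
tool_pos: [-0.1256, 0.063, 1.177]
tool_rot: [-0.138, 0.679, 0.69, 0.207]
contact_force: [30.4, -3.4, 0.1]
gripper_width: 1.004
```

```bash
python3 -c "
from h import *
s=manip.state();print(s['joint_pos'].round(3),s['tool_pos'].round(3),rot(s['tool_rot']).round(3))"
```

```text
[ 2.47  -0.015  0.055 -1.025  2.619  1.438] [-0.126  0.063  1.177] [[-0.039  0.995  0.09 ]
 [ 0.881 -0.009  0.473]
 [ 0.472  0.098 -0.876]]
```

```bash
cat >> h.py <<'E'
def plan(wps):
    s=manip.state(); Rm=rot(s['tool_rot']); p=s['tool_pos']
    print(s['joint_pos'].round(2),p.round(4),Rm.round(3).tolist(),s['contact_force'].round(1))
    for w in wps:
        d=np.array(w)-p; print(w,(Rm.T@d*1000).round(1),"rows",round(np.linalg.norm(d)/.0417,1)); p=np.array(w)
E
python3 -c "
from h import *
s=manip.state();z=rot(s['tool_rot'])[:,2]; g=np.array([.5928,.2482,.0914])-.155*z; print(g)
plan([[-.08,.28,1.08],[.15,.38,.85],[.35,.3,.65],g-.17*z,g-.05*z,g])"
```

```text
[0.5788513  0.17480869 0.22720924]
[ 2.47 -0.01  0.05 -1.02  2.62  1.44] [-0.1256  0.063   1.177 ] [[-0.039, 0.995, 0.09], [0.881, -0.009, 0.473], [0.472, 0.098, -0.876]] [30.4 -3.4  0.1]
[-0.08, 0.28, 1.08] [143.6  34.1 191.8] rows 5.8
[0.15, 0.38, 0.85] [-29.4 205.6 269.6] rows 8.2
[0.35, 0.3, 0.65] [-172.6  180.2  155.4] rows 7.0
[0.56355273 0.094315   0.37616131] [-318.7  187.6  161.8] rows 9.7
[0.57435172 0.15113408 0.27101867] [  0.  -0. 120.] rows 2.9
[0.5788513  0.17480869 0.22720924] [ 0.  0. 50.] rows 1.2
```

{"op": "play_rows", "data": {
  "increments": [
    {"offset": [10, 10, 0], "twist": 0, "grip": 1},
    {"offset": [30, 15, 5], "twist": 0, "grip": 1},
    {"offset": [65, 20, 25], "twist": 0, "grip": 1},
    {"offset": [95, 25, 50], "twist": 0, "grip": 1},
    {"offset": [120, 30, 80], "twist": 0, "grip": 1}
  ]
}}

```text
time: 6.07
tool_pos: [-0.095, 0.1869, 1.1702]
tool_rot: [-0.141, 0.678, 0.69, 0.209]
contact_force: [-2.0, 0.1, 0.4]
gripper_width: 1.0
```

{"op": "play_rows", "data": {
  "increments": [
    {"offset": [5, 2, 38], "twist": 0, "grip": 1},
    {"offset": [10, 4, 76], "twist": 0, "grip": 1},
    {"offset": [15, 6, 114], "twist": 0, "grip": 1}
  ]
}}

```text
time: 6.32
tool_pos: [-0.0815, 0.2441, 1.0926]
tool_rot: [-0.141, 0.68, 0.688, 0.21]
contact_force: [-0.9, -1.3, 2.4]
gripper_width: 1.0
```

```bash
python3 -c "
from h import *
s=manip.state();z=rot(s['tool_rot'])[:,2]; g=np.array([.5928,.2482,.0914])-.155*z; print(g)
plan([[.15,.38,.85],[.35,.3,.65],g-.17*z,g-.05*z,g])"
```

```text
[0.57872844 0.1735649  0.22651696]
[ 1.66 -0.26  0.62 -0.17  2.27  1.5 ] [-0.0815  0.2441  1.0926] [[-0.036, 0.995, 0.091], [0.876, -0.012, 0.482], [0.48, 0.097, -0.872]] [-0.9 -1.3  2.4]
[0.15, 0.38, 0.85] [ -5.8 205.2 297.9] rows 8.7
[0.35, 0.3, 0.65] [-173.3  180.7  154. ] rows 7.0
[0.56329511 0.09170704 0.37470975] [-322.4  188.2  159. ] rows 9.7
[0.57418922 0.14948906 0.27010307] [  0.   0. 120.] rows 2.9
[0.57872844 0.1735649  0.22651696] [-0. -0. 50.] rows 1.2
```

{"op": "play_rows", "data": {
  "increments": [
    {"offset": [0, 22, 33], "twist": 0, "grip": 1},
    {"offset": [0, 45, 66], "twist": 0, "grip": 1},
    {"offset": [0, 68, 99], "twist": 0, "grip": 1},
    {"offset": [0, 91, 132], "twist": 0, "grip": 1},
    {"offset": [0, 114, 165], "twist": 0, "grip": 1}
  ]
}}

```text
time: 6.73
tool_pos: [0.0467, 0.3215, 0.9596]
tool_rot: [-0.139, 0.679, 0.689, 0.211]
contact_force: [-0.6, 1.0, 0.4]
gripper_width: 1.0
```

{"op": "play_rows", "data": {
  "increments": [
    {"offset": [0, 23, 33], "twist": 0, "grip": 1},
    {"offset": [0, 46, 66], "twist": 0, "grip": 1},
    {"offset": [0, 69, 99], "twist": 0, "grip": 1},
    {"offset": [-5, 91, 133], "twist": 0, "grip": 1}
  ]
}}

```text
time: 7.07
tool_pos: [0.1499, 0.3806, 0.8501]
tool_rot: [-0.138, 0.679, 0.689, 0.211]
contact_force: [-0.4, 1.0, -0.5]
gripper_width: 1.002
```

{"op": "play_rows", "data": {
  "increments": [
    {"offset": [-24, 25, 22], "twist": 0, "grip": 1},
    {"offset": [-48, 50, 44], "twist": 0, "grip": 1},
    {"offset": [-72, 75, 66], "twist": 0, "grip": 1},
    {"offset": [-96, 100, 88], "twist": 0, "grip": 1},
    {"offset": [-120, 125, 108], "twist": 0, "grip": 1}
  ]
}}

```text
time: 7.48
tool_pos: [0.2887, 0.3242, 0.711]
tool_rot: [-0.137, 0.679, 0.69, 0.21]
contact_force: [0.3, 0.9, 0.3]
gripper_width: 1.0
```

{"op": "play_rows", "data": {
  "increments": [
    {"offset": [-27, 27, 23], "twist": 0, "grip": 1},
    {"offset": [-53, 56, 46], "twist": 0, "grip": 1},
    {"offset": [-86, 75, 62], "twist": 0, "grip": 1},
    {"offset": [-119, 94, 78], "twist": 0, "grip": 1},
    {"offset": [-152, 113, 94], "twist": 0, "grip": 1}
  ]
}}

```text
time: 7.9
tool_pos: [0.4135, 0.2363, 0.5718]
tool_rot: [-0.136, 0.679, 0.69, 0.21]
contact_force: [0.1, 1.3, -0.6]
gripper_width: 1.0
```

```bash
python3 -c "
from h import *
s=manip.state();z=rot(s['tool_rot'])[:,2]; g=np.array([.5928,.2482,.0914])-.155*z; print(g)
plan([g-.17*z,g-.05*z,g])"
```

```text
[0.57765905 0.17474394 0.22704645]
[ 0.26 -0.43  1.78  0.45  1.55  0.29] [0.4135 0.2363 0.5718] [[-0.041, 0.994, 0.098], [0.881, -0.01, 0.474], [0.472, 0.105, -0.875]] [ 0.1  1.3 -0.6]
[0.56105285 0.09417923 0.37581997] [-223.7  127.5  118.6] rows 6.8
[0.57277488 0.15104844 0.27080337] [ -0.  -0. 120.] rows 2.9
[0.57765905 0.17474394 0.22704645] [ 0. -0. 50.] rows 1.2
```

{"op": "play_rows", "data": {
  "increments": [
    {"offset": [-33, 19, 14], "twist": 0, "grip": 1},
    {"offset": [-66, 37, 28], "twist": 0, "grip": 1},
    {"offset": [-99, 56, 44], "twist": 0, "grip": 1},
    {"offset": [-132, 75, 62], "twist": 0, "grip": 1},
    {"offset": [-164, 93, 80], "twist": 0, "grip": 1}
  ]
}}

```text
time: 8.32
tool_pos: [0.5207, 0.1283, 0.4338]
tool_rot: [-0.135, 0.679, 0.69, 0.21]
contact_force: [1.1, -0.3, -0.0]
gripper_width: 0.998
```

{"op": "play_rows", "data": {
  "increments": [
    {"offset": [-32, 18, 19], "twist": 0, "grip": 1},
    {"offset": [-60, 34, 39], "twist": 0, "grip": 1},
    {"offset": [-60, 34, 39], "twist": 0, "grip": 1}
  ]
}}

```text
time: 8.57
tool_pos: [0.5606, 0.0921, 0.3668]
tool_rot: [-0.138, 0.682, 0.689, 0.204]
contact_force: [-0.7, -0.7, -1.7]
gripper_width: 1.001
```

```bash
python3 -c "
from h import *
s=manip.state();z=rot(s['tool_rot'])[:,2]; g=np.array([.5928,.2482,.0914])-.155*z; print(g)
plan([g-.05*z,g])
a=manip.grab_frame('scene');b=manip.grab_frame('top')
cv2.imwrite('pics/s1.png',a);cv2.imwrite('pics/t1.png',b)
find('large','scene')
cv2.imwrite('pics/c1.png',cv2.hconcat([cv2.resize(a[100:300,330:530],(400,400)),cv2.resize(b[100:300,130:330],(400,400))]))"
```

```text
[0.57912881 0.1753637  0.22753586]
[-0.06 -0.08  1.83  0.51  1.35 -0.17] [0.5606 0.0921 0.3668] [[-0.032, 0.996, 0.088], [0.883, -0.013, 0.47], [0.469, 0.093, -0.878]] [-0.7 -0.7 -1.7]
[0.57471875 0.15186812 0.27145065] [  7.6   4.4 113.1] rows 2.7
[0.57912881 0.1753637  0.22753586] [ 0. -0. 50.] rows 1.2
large scene tip_of 0.83 [ 0.3522 -0.0319 -0.0012] [297.1 228.9]
large scene tip_of 0.63 [0.596  0.268  0.0678] [448.1 229.2]
large scene tip_of 0.57 [ 2.058e-01  2.945e-01 -2.000e-04] [367.1 156.9]
```

View pics/c1.png

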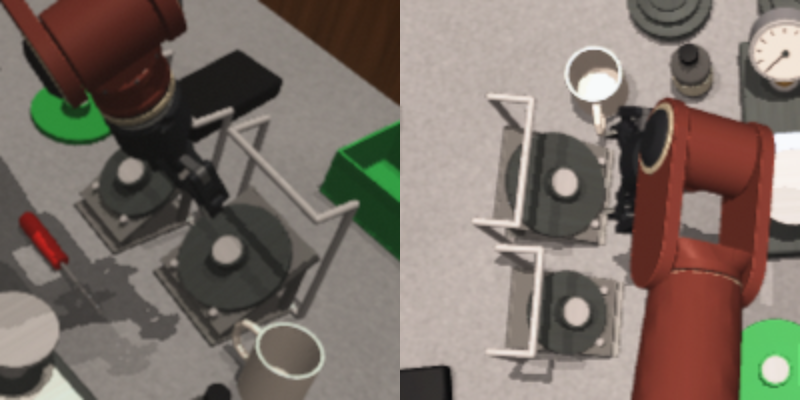

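{"op": "play_rows", "data": {
  "increments": [
    {"offset": [4, 2, 30], "twist": 0, "grip": 0.75},
    {"offset": [8, 4, 60], "twist": 0, "grip": 0.75},
    {"offset": [8, 4, 90], "twist": 0, "grip": 0.75},
    {"offset": [8, 4, 113], "twist": 0, "grip": 0.75},
    {"offset": [8, 4, 113], "twist": 0, "grip": 0.75}
  ]
}}

```text
time: 9.13
tool_pos: [0.5709, 0.1578, 0.2753]
tool_rot: [-0.139, 0.679, 0.691, 0.206]
contact_force: [-1.3, -0.5, -0.0]
gripper_width: 0.755
```

```bash
python3 -c "
from h import *
print(onplane('top',(230,166),.05))
s=manip.state();z=rot(s['tool_rot'])[:,2]; g=np.array([.5928,.2482,.0914])-.155*z; print(g)
plan([g])
a=manip.grab_frame('scene');b=manip.grab_frame('top')
cv2.imwrite('pics/c2.png',cv2.hconcat([cv2.resize(a[120:280,360:520],(400,400)),cv2.resize(b[120:260,150:290],(400,400))]))"
```

```text
[0.66816558 0.20702705 0.05      ]
[0.57922737 0.17490291 0.2272982 ]
[ 0.06  0.06  1.86  0.54  1.16 -0.16] [0.5709 0.1578 0.2753] [[-0.04, 0.995, 0.088], [0.881, -0.006, 0.473], [0.471, 0.096, -0.877]] [-1.3 -0.5 -0. ]
[0.57922737 0.17490291 0.2272982 ] [-7.9  3.5 50.9] rows 1.2
```

View pics/c2.png

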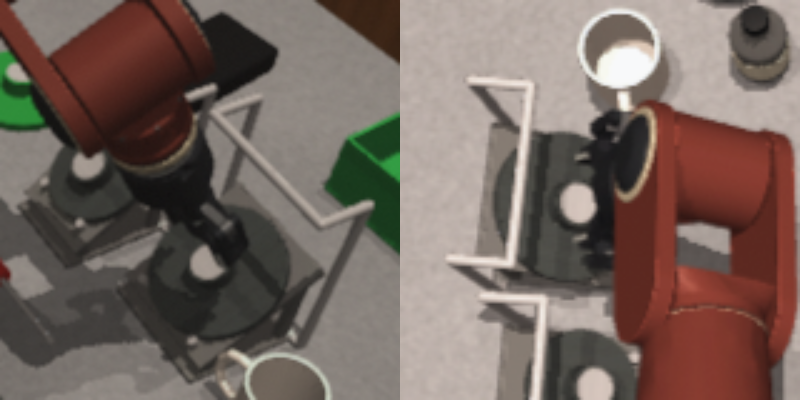

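{"op": "play_rows", "data": {
  "increments": [
    {"offset": [-6, 3, 20], "twist": 0, "grip": 0.75},
    {"offset": [-8, 4, 38], "twist": 0, "grip": 0.75},
    {"offset": [-8, 4, 48], "twist": 0, "grip": 0.75},
    {"offset": [-8, 4, 50], "twist": 0, "grip": 0.75}
  ]
}}

```text
time: 9.57
tool_pos: [0.5809, 0.1721, 0.2303]
tool_rot: [-0.137, 0.679, 0.69, 0.207]
contact_force: [0.3, 0.3, -0.5]
gripper_width: 0.753
```

```bash
python3 -c "
from h import *
s=manip.state();z=rot(s['tool_rot'])[:,2]; g=np.array([.5928,.2482,.0914])-.155*z; print(g)
plan([g])
a=manip.grab_frame('scene');find('large','scene')
cv2.imwrite('pics/c3.png',cv2.resize(a[160:280,390:510],(600,600)))"
```

```text
[0.57850583 0.17489815 0.22722163]
[ 0.08  0.15  1.85  0.56  1.07 -0.18] [0.5809 0.1721 0.2303] [[-0.039, 0.995, 0.092], [0.881, -0.009, 0.473], [0.471, 0.1, -0.876]] [ 0.3  0.3 -0.5]
[0.57850583 0.17489815 0.22722163] [ 1.1 -2.8  3.8] rows 0.1
large scene tip_of 0.9 [ 0.3517 -0.0326  0.0023] [296.8 228.1]
large scene tip_of 0.87 [0.5969 0.2702 0.0657] [448.9 229.6]
large scene tip_of 0.66 [ 0.2049  0.2967 -0.0031] [367.4 157.2]
```

View pics/c3.png

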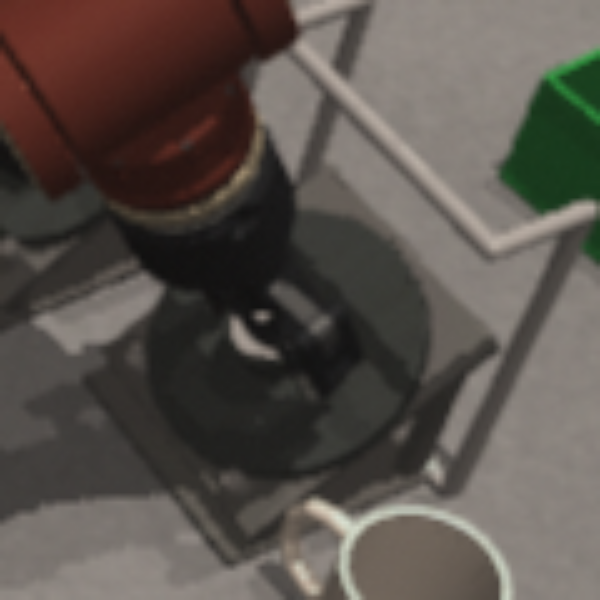

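The fingers straddle the large weight's hub (crop px (255,335)). I advance slightly and close.

{"op": "play_rows", "data": {
  "increments": [
    {"offset": [1, 0, 5], "twist": 0, "grip": 0.75},
    {"offset": [1, 0, 6], "twist": 0, "grip": 0.45},
    {"offset": [1, 0, 6], "twist": 0, "grip": 0.3},
    {"offset": [1, 0, 6], "twist": 0, "grip": 0.3},
    {"offset": [1, 0, 6], "twist": 0, "grip": 0.3}
  ]
}}

```text
time: 10.08
tool_pos: [0.579, 0.1756, 0.225]
tool_rot: [-0.142, 0.679, 0.691, 0.203]
contact_force: [-14.6, -6.3, 12.4]
gripper_width: 0.494
```

{"op": "play_rows", "data": {
  "increments": [
    {"offset": [0, 0, 0], "twist": 0, "grip": 0.2},
    {"offset": [0, 0, 0], "twist": 0, "grip": 0.2},
    {"offset": [0, 0, 0], "twist": 0, "grip": 0.2}
  ]
}}

```text
time: 10.33
tool_pos: [0.579, 0.1756, 0.225]
tool_rot: [-0.142, 0.679, 0.691, 0.203]
contact_force: [-13.7, -6.1, 11.8]
gripper_width: 0.499
```

```bash
python3 -c "
from h import *
plan([])"
```

```text
[ 0.09  0.15  1.85  0.56  1.07 -0.18] [0.579  0.1756 0.225 ] [[-0.039, 0.996, 0.08], [0.881, -0.004, 0.474], [0.472, 0.089, -0.877]] [-13.7  -6.1  11.8]
```

{"op": "play_rows", "data": {
  "increments": [
    {"offset": [-1, 0, -8], "twist": 0, "grip": 0.2},
    {"offset": [-2, 1, -20], "twist": 0, "grip": 0.2},
    {"offset": [-4, 1, -35], "twist": 0, "grip": 0.2},
    {"offset": [-6, 2, -52], "twist": 0, "grip": 0.2},
    {"offset": [-8, 2, -70], "twist": 0, "grip": 0.2}
  ]
}}

```text
time: 10.75
tool_pos: [0.5756, 0.1349, 0.2802]
tool_rot: [-0.139, 0.68, 0.69, 0.204]
contact_force: [0.5, 0.4, -6.9]
gripper_width: 0.492
```

```bash
python3 -c "
from h import *
plan([])"
```

```text
[ 0.02  0.05  1.85  0.53  1.18 -0.19] [0.5756 0.1349 0.2802] [[-0.037, 0.996, 0.087], [0.882, -0.009, 0.471], [0.469, 0.094, -0.878]] [ 0.5  0.4 -6.9]
```

```bash
python3 -c "
from h import *
plan([[.56,.06,.40],[.50,-.08,.60],[.38,-.25,.75],[.2,-.42,.8],[-.02,-.5,.8]])"
```

```text
[ 0.02  0.05  1.85  0.53  1.18 -0.19] [0.5756 0.1349 0.2802] [[-0.037, 0.996, 0.087], [0.882, -0.009, 0.471], [0.469, 0.094, -0.878]] [ 0.5  0.4 -6.9]
[0.56, 0.06, 0.4] [  -9.3   -3.7 -141.8] rows 3.4
[0.5, -0.08, 0.6] [ -27.5  -39.8 -246.7] rows 6.0
[0.38, -0.25, 0.75] [ -75.2 -104.  -222.1] rows 6.2
[0.2, -0.42, 0.8] [-120.  -173.1 -139.5] rows 6.1
[-0.02, -0.5, 0.8] [ -62.6 -218.3  -56.7] rows 5.6
```

{"op": "play_rows", "data": {
  "increments": [
    {"offset": [-2, 0, -25], "twist": 0, "grip": 0.2},
    {"offset": [-4, -1, -55], "twist": 0, "grip": 0.2},
    {"offset": [-6, -2, -85], "twist": 0, "grip": 0.2},
    {"offset": [-8, -3, -115], "twist": 0, "grip": 0.2},
    {"offset": [-9, -4, -142], "twist": 0, "grip": 0.2}
  ]
}}

```text
time: 11.17
tool_pos: [0.5593, 0.0592, 0.4014]
tool_rot: [-0.138, 0.68, 0.69, 0.205]
contact_force: [0.2, 0.2, -6.8]
gripper_width: 0.49
```

{"op": "play_rows", "data": {
  "increments": [
    {"offset": [-4, -5, -35], "twist": 0, "grip": 0.2},
    {"offset": [-8, -12, -74], "twist": 0, "grip": 0.2},
    {"offset": [-13, -19, -113], "twist": 0, "grip": 0.2},
    {"offset": [-17, -25, -152], "twist": 0, "grip": 0.2},
    {"offset": [-22, -32, -191], "twist": 0, "grip": 0.2}
  ]
}}

```text
time: 11.58
tool_pos: [0.5108, -0.05, 0.5554]
tool_rot: [-0.138, 0.68, 0.69, 0.205]
contact_force: [1.8, -0.2, -6.9]
gripper_width: 0.49
```

{"op": "play_rows", "data": {
  "increments": [
    {"offset": [-9, -12, -37], "twist": 0, "grip": 0.2},
    {"offset": [-18, -24, -74], "twist": 0, "grip": 0.2},
    {"offset": [-30, -42, -110], "twist": 0, "grip": 0.2},
    {"offset": [-42, -60, -146], "twist": 0, "grip": 0.2},
    {"offset": [-54, -78, -182], "twist": 0, "grip": 0.2}
  ]
}}

```text
time: 12.0
tool_pos: [0.419, -0.1823, 0.6813]
tool_rot: [-0.138, 0.68, 0.69, 0.206]
contact_force: [0.8, -1.6, -6.7]
gripper_width: 0.49
```

{"op": "play_rows", "data": {
  "increments": [
    {"offset": [-16, -20, -32], "twist": 0, "grip": 0.2},
    {"offset": [-34, -44, -60], "twist": 0, "grip": 0.2},
    {"offset": [-54, -72, -83], "twist": 0, "grip": 0.2},
    {"offset": [-74, -100, -106], "twist": 0, "grip": 0.2},
    {"offset": [-94, -128, -129], "twist": 0, "grip": 0.2}
  ]
}}

```text
time: 12.42
tool_pos: [0.283, -0.3249, 0.7373]
tool_rot: [-0.138, 0.68, 0.689, 0.207]
contact_force: [1.4, -1.2, -7.8]
gripper_width: 0.493
```

```bash
python3 -c "
from h import *
plan([[.2,-.42,.8],[-.02,-.5,.8]])"
```

```text
[-1.1  -0.31  1.42  0.45  2.39 -0.84] [ 0.283  -0.3249  0.7373] [[-0.036, 0.995, 0.091], [0.881, -0.011, 0.472], [0.471, 0.097, -0.877]] [ 1.4 -1.2 -7.8]
[0.2, -0.42, 0.8] [ -51.3  -75.4 -107.5] rows 3.4
[-0.02, -0.5, 0.8] [ -62.6 -218.   -57.9] rows 5.6
```

{"op": "play_rows", "data": {
  "increments": [
    {"offset": [-16, -26, -27], "twist": 0, "grip": 0.2},
    {"offset": [-32, -52, -54], "twist": 0, "grip": 0.2},
    {"offset": [-48, -80, -80], "twist": 0, "grip": 0.2},
    {"offset": [-61, -116, -95], "twist": 0, "grip": 0.2},
    {"offset": [-74, -152, -110], "twist": 0, "grip": 0.2}
  ]
}}

```text
time: 12.83
tool_pos: [0.1243, -0.4408, 0.7839]
tool_rot: [-0.137, 0.68, 0.69, 0.207]
contact_force: [0.5, -1.1, -7.6]
gripper_width: 0.492
```

{"op": "play_rows", "data": {
  "increments": [
    {"offset": [-10, -36, -15], "twist": 0, "grip": 0.2},
    {"offset": [-20, -72, -30], "twist": 0, "grip": 0.2},
    {"offset": [-30, -108, -44], "twist": 0, "grip": 0.2},
    {"offset": [-38, -142, -58], "twist": 0, "grip": 0.2},
    {"offset": [-38, -142, -58], "twist": 0, "grip": 0.2}
  ]
}}

```text
time: 13.25
tool_pos: [-0.0243, -0.5022, 0.8005]
tool_rot: [-0.138, 0.683, 0.687, 0.207]
contact_force: [1.2, -1.4, -8.6]
gripper_width: 0.489
```

```bash
python3 -c "
from h import *
plan([[-.02,-.5,.8]])"
```

```text
[-1.77 -0.06  1.09 -0.    2.61 -1.77] [-0.0243 -0.5022  0.8005] [[-0.03, 0.995, 0.094], [0.881, -0.018, 0.473], [0.473, 0.097, -0.876]] [ 1.2 -1.4 -8.6]
[-0.02, -0.5, 0.8] [1.6 4.2 1.9] rows 0.1
```

{"op": "play_rows", "data": {
  "increments": [
    {"offset": [19, 4, -35], "twist": 0, "grip": 0.2},
    {"offset": [38, 8, -70], "twist": 0, "grip": 0.2},
    {"offset": [57, 12, -105], "twist": 0, "grip": 0.2},
    {"offset": [76, 16, -140], "twist": 0, "grip": 0.2},
    {"offset": [95, 20, -175], "twist": 0, "grip": 0.2}
  ]
}}

```text
time: 13.67
tool_pos: [-0.0145, -0.4863, 0.8344]
tool_rot: [-0.122, 0.684, 0.695, 0.184]
contact_force: [0.6, -0.1, -6.4]
gripper_width: 0.494
```

```bash
python3 -c "
from h import *
plan([])"
```

```text
[-1.75 -0.07  1.04  0.01  2.62 -1.77] [-0.0145 -0.4863  0.8344] [[-0.034, 0.996, 0.082], [0.906, -0.004, 0.423], [0.421, 0.088, -0.903]] [ 0.6 -0.1 -6.4]
```

{"op": "play_rows", "data": {
  "increments": [
    {"offset": [16, 3, -37], "twist": 0, "grip": 0.2},
    {"offset": [32, 6, -74], "twist": 0, "grip": 0.2},
    {"offset": [48, 9, -111], "twist": 0, "grip": 0.2},
    {"offset": [64, 12, -148], "twist": 0, "grip": 0.2},
    {"offset": [80, 15, -185], "twist": 0, "grip": 0.2}
  ]
}}

```text
time: 14.08
tool_pos: [-0.0128, -0.4784, 0.8621]
tool_rot: [-0.107, 0.688, 0.699, 0.162]
contact_force: [-0.4, -0.8, -7.3]
gripper_width: 0.496
```

{"op": "play_rows", "data": {
  "increments": [
    {"offset": [25, 3, -33], "twist": 0, "grip": 0.2},
    {"offset": [50, 6, -66], "twist": 0, "grip": 0.2},
    {"offset": [75, 9, -99], "twist": 0, "grip": 0.2},
    {"offset": [100, 12, -132], "twist": 0, "grip": 0.2},
    {"offset": [125, 15, -165], "twist": 0, "grip": 0.2}
  ]
}}

```text
time: 14.5
tool_pos: [-0.0096, -0.4353, 0.8877]
tool_rot: [-0.092, 0.692, 0.702, 0.138]
contact_force: [-0.0, -0.3, -7.3]
gripper_width: 0.494
```

```bash
python3 -c "
from h import *
plan([])"
```

```text
[-1.76 -0.14  1.   -0.    2.62 -1.78] [-0.0096 -0.4353  0.8877] [[-0.025, 0.998, 0.062], [0.947, 0.004, 0.321], [0.32, 0.067, -0.945]] [-0.  -0.3 -7.3]
```

{"op": "play_rows", "data": {
  "increments": [
    {"offset": [20, 3, -36], "twist": 0, "grip": 0.2},
    {"offset": [40, 6, -72], "twist": 0, "grip": 0.2},
    {"offset": [60, 9, -108], "twist": 0, "grip": 0.2},
    {"offset": [80, 12, -144], "twist": 0, "grip": 0.2},
    {"offset": [100, 15, -180], "twist": 0, "grip": 0.2}
  ]
}}

```text
time: 14.92
tool_pos: [-0.0055, -0.4106, 0.9113]
tool_rot: [-0.078, 0.695, 0.705, 0.116]
contact_force: [-0.6, -0.9, -7.3]
gripper_width: 0.494
```

{"op": "play_rows", "data": {
  "increments": [
    {"offset": [10, 2, -40], "twist": 0, "grip": 0.2},
    {"offset": [20, 4, -80], "twist": 0, "grip": 0.2},
    {"offset": [30, 6, -120], "twist": 0, "grip": 0.2},
    {"offset": [40, 8, -160], "twist": 0, "grip": 0.2},
    {"offset": [50, 10, -200], "twist": 0, "grip": 0.2}
  ]
}}

```text
time: 15.33
tool_pos: [-0.0027, -0.4105, 0.9383]
tool_rot: [-0.064, 0.697, 0.708, 0.094]
contact_force: [-0.6, 0.4, -7.1]
gripper_width: 0.494
```

{"op": "play_rows", "data": {
  "increments": [
    {"offset": [8, 2, -40], "twist": 0, "grip": 0.2},
    {"offset": [16, 4, -80], "twist": 0, "grip": 0.2},
    {"offset": [24, 6, -120], "twist": 0, "grip": 0.2},
    {"offset": [32, 8, -160], "twist": 0, "grip": 0.2},
    {"offset": [40, 10, -200], "twist": 0, "grip": 0.2}
  ]
}}

```text
time: 15.75
tool_pos: [0.0019, -0.4058, 0.9634]
tool_rot: [-0.049, 0.699, 0.71, 0.072]
contact_force: [1.1, 0.2, -6.5]
gripper_width: 0.489
```

```bash
python3 -c "
from h import *
plan([])"
```

```text
[-1.75 -0.11  0.81 -0.    2.62 -1.77] [ 0.0019 -0.4058  0.9634] [[-0.018, 0.999, 0.031], [0.985, 0.012, 0.171], [0.171, 0.033, -0.985]] [ 1.1  0.2 -6.5]
```

{"op": "play_rows", "data": {
  "increments": [
    {"offset": [5, 16, -36], "twist": 0, "grip": 0.2},
    {"offset": [10, 32, -72], "twist": 0, "grip": 0.2},
    {"offset": [15, 48, -108], "twist": 0, "grip": 0.2},
    {"offset": [20, 64, -144], "twist": 0, "grip": 0.2},
    {"offset": [25, 72, -184], "twist": 0, "grip": 0.2}
  ]
}}

```text
time: 16.17
tool_pos: [0.055, -0.3994, 0.9871]
tool_rot: [-0.033, 0.7, 0.711, 0.054]
contact_force: [-0.4, -0.6, -7.1]
gripper_width: 0.491
```

{"op": "play_rows", "data": {
  "increments": [
    {"offset": [3, 0, -41], "twist": 0, "grip": 0.2},
    {"offset": [6, 0, -82], "twist": 0, "grip": 0.2},
    {"offset": [9, 0, -123], "twist": 0, "grip": 0.2},
    {"offset": [12, 0, -164], "twist": 0, "grip": 0.2},
    {"offset": [15, 0, -205], "twist": 0, "grip": 0.2}
  ]
}}

```text
time: 16.58
tool_pos: [0.0549, -0.3926, 1.0082]
tool_rot: [-0.016, 0.702, 0.711, 0.036]
contact_force: [1.2, 0.2, -8.5]
gripper_width: 0.492
```

{"op": "play_rows", "data": {
  "increments": [
    {"offset": [0, 0, -41], "twist": 0, "grip": 0.2},
    {"offset": [0, 0, -82], "twist": 0, "grip": 0.2},
    {"offset": [0, 0, -123], "twist": 0, "grip": 0.2},
    {"offset": [0, 0, -164], "twist": 0, "grip": 0.2},
    {"offset": [0, 0, -205], "twist": 0, "grip": 0.2}
  ]
}}

```text
time: 17.0
tool_pos: [0.0554, -0.3867, 1.0276]
tool_rot: [-0.0, 0.702, 0.712, 0.02]
contact_force: [-0.9, 0.5, -7.3]
gripper_width: 0.497
```

```bash
python3 -c "
from h import *
plan([])"
```

```text
[-1.63 -0.03  0.59  0.05  2.62 -1.6 ] [ 0.0554 -0.3867  1.0276] [[-0.014, 1.0, 0.028], [1.0, 0.013, 0.028], [0.028, 0.028, -0.999]] [-0.9  0.5 -7.3]
```

{"op": "play_rows", "data": {
  "increments": [
    {"offset": [0, 0, -41], "twist": 0, "grip": 0.2},
    {"offset": [0, 0, -82], "twist": 0, "grip": 0.2},
    {"offset": [0, 0, -123], "twist": 0, "grip": 0.2},
    {"offset": [0, 0, -164], "twist": 0, "grip": 0.2},
    {"offset": [0, 0, -205], "twist": 0, "grip": 0.2}
  ]
}}

```text
time: 17.42
tool_pos: [0.0556, -0.3737, 1.0452]
tool_rot: [0.016, 0.702, 0.712, 0.003]
contact_force: [0.4, -0.2, -7.1]
gripper_width: 0.493
```

{"op": "play_rows", "data": {
  "increments": [
    {"offset": [0, 0, -41], "twist": 0, "grip": 0.2},
    {"offset": [0, 0, -82], "twist": 0, "grip": 0.2},
    {"offset": [0, 0, -123], "twist": 0, "grip": 0.2},
    {"offset": [0, 0, -164], "twist": 0, "grip": 0.2},
    {"offset": [0, 0, -205], "twist": 0, "grip": 0.2}
  ]
}}

```text
time: 17.83
tool_pos: [0.0559, -0.3555, 1.0614]
tool_rot: [0.031, 0.702, 0.711, -0.012]
contact_force: [0.2, 0.1, -7.0]
gripper_width: 0.492
```

{"op": "play_rows", "data": {
  "increments": [
    {"offset": [0, 0, -41], "twist": 0, "grip": 0.2},
    {"offset": [0, 0, -82], "twist": 0, "grip": 0.2},
    {"offset": [0, 0, -123], "twist": 0, "grip": 0.2},
    {"offset": [0, 0, -164], "twist": 0, "grip": 0.2}
  ]
}}

```text
time: 18.17
tool_pos: [0.0563, -0.3364, 1.0767]
tool_rot: [0.046, 0.702, 0.71, -0.028]
contact_force: [-0.7, -0.4, -6.8]
gripper_width: 0.493
```

```bash
python3 -c "
from h import *
plan([[.25,-.38,.8],[.45,-.25,.6],[.565,-.06,.48]])"
```

```text
[-1.63 -0.03  0.45  0.07  2.62 -1.59] [ 0.0563 -0.3364  1.0767] [[-0.01, 1.0, 0.026], [0.995, 0.013, -0.103], [-0.104, 0.025, -0.994]] [-0.7 -0.4 -6.8]
[0.25, -0.38, 0.8] [-16.6 186.3 284.6] rows 8.2
[0.45, -0.25, 0.6] [148.  196.7 190.6] rows 7.5
[0.565, -0.06, 0.48] [200.2 114.4 102.6] rows 6.1
```

{"op": "play_rows", "data": {
  "increments": [
    {"offset": [-2, 23, 34], "twist": 0, "grip": 0.2},
    {"offset": [-4, 46, 68], "twist": 0, "grip": 0.2},
    {"offset": [-6, 69, 102], "twist": 0, "grip": 0.2},
    {"offset": [-8, 92, 136], "twist": 0, "grip": 0.2},
    {"offset": [-10, 115, 170], "twist": 0, "grip": 0.2}
  ]
}}

```text
time: 18.58
tool_pos: [0.1768, -0.3631, 0.9083]
tool_rot: [0.045, 0.702, 0.71, -0.027]
contact_force: [-0.1, 0.1, -6.7]
gripper_width: 0.492
```

{"op": "play_rows", "data": {
  "increments": [
    {"offset": [0, 24, 33], "twist": 0, "grip": 0.2},
    {"offset": [0, 48, 66], "twist": 0, "grip": 0.2},
    {"offset": [5, 72, 99], "twist": 0, "grip": 0.2},
    {"offset": [24, 98, 124], "twist": 0, "grip": 0.2},
    {"offset": [43, 124, 149], "twist": 0, "grip": 0.2}
  ]
}}

```text
time: 19.0
tool_pos: [0.3045, -0.3345, 0.7568]
tool_rot: [0.043, 0.702, 0.71, -0.027]
contact_force: [0.5, -0.7, -6.4]
gripper_width: 0.49
```

{"op": "play_rows", "data": {
  "increments": [
    {"offset": [20, 26, 25], "twist": 0, "grip": 0.2},
    {"offset": [40, 52, 50], "twist": 0, "grip": 0.2},
    {"offset": [60, 78, 75], "twist": 0, "grip": 0.2},
    {"offset": [80, 104, 100], "twist": 0, "grip": 0.2},
    {"offset": [100, 130, 125], "twist": 0, "grip": 0.2}
  ]
}}

```text
time: 19.42
tool_pos: [0.436, -0.2445, 0.6269]
tool_rot: [0.044, 0.702, 0.71, -0.028]
contact_force: [0.8, -1.3, -7.9]
gripper_width: 0.492
```

```bash
python3 - <<'E'
from h import *
for c,(u,v) in(("top",(326,193)),("scene",(336,258))):
    im=cv2.imread(f"pics/{c}0.png"); 
    # fit: project circle r=.05 at z=.13, maximise edge gradient
    g=cv2.GaussianBlur(cv2.cvtColor(im,6),(0,0),1).astype(float)
    best=[]
    a=np.linspace(0,2*np.pi,120,endpoint=False)
    def samp(x,y,r):
        P=[px(c,(x+r*np.cos(t),y+r*np.sin(t),.13)) for t in a]; P=np.float32(P)
        return cv2.remap(g.astype(np.float32),P[None,:,0],P[None,:,1],1)[0]
    for x in np.arange(.566,.596,.002):
        for y in np.arange(-.068,-.036,.002):
            best.append((np.mean(np.clip(samp(x,y,.046)-samp(x,y,.054),-20,60)),x,y))
    best.sort(reverse=True); print(c,[np.round(b,4) for b in best[:4]])
plan([[.45,-.25,.6],[.565,-.06,.48]])
E
```

```text
Traceback (most recent call last):
  File "h.py", line 8, in px
    c=manip.get_calibration(cam); T=np.linalg.inv(np.array(c["T"])); q=T[:3,:3]@np.array(P)+T[:3,3]
ValueError: time passes only in moves, steps and waits
```

```bash
cat >> h.py <<'E'
import functools
class _C: pass
_get=functools.lru_cache(None)(manip.get_calibration)
def px(cam,P):
    c=_get(cam); T=np.array(c["T"]); P=np.atleast_2d(P); q=(P-T[:3,3])@T[:3,:3]
    return np.squeeze(np.c_[c["fx"]*q[:,0]/q[:,2]+c["cx"],c["fy"]*q[:,1]/q[:,2]+c["cy"]]).round(1)
def circ(x,y,z,r,a=np.linspace(0,2*np.pi,120,endpoint=False)): return np.c_[x+r*np.cos(a),y+r*np.sin(a),0*a+z]
E
cat > fit.py <<'E'
from h import *
for c in("top","scene"):
    g=cv2.GaussianBlur(cv2.cvtColor(cv2.imread(f"pics/{c}0.png"),6),(0,0),1).astype(np.float32); best=[]
    def s(x,y,r):
        P=px(c,circ(x,y,.13,r)).astype(np.float32); return cv2.remap(g,P[None,:,0],P[None,:,1],1)[0]
    for x in np.arange(.566,.596,.001):
        for y in np.arange(-.068,-.036,.001): best.append((np.mean(np.clip(s(x,y,.046)-s(x,y,.054),-20,60)),x,y))
    best.sort(reverse=True); print(c,[np.round(b,4).tolist() for b in best[:4]])
plan([[.45,-.25,.6],[.575,-.075,.48]])
E
python3 fit.py
```

```text
top [[43.9531, 0.576, -0.053], [43.9172, 0.576, -0.054], [43.8838, 0.576, -0.052], [43.8353, 0.576, -0.051]]
scene [[43.289, 0.581, -0.052], [43.2379, 0.581, -0.053], [43.1376, 0.582, -0.053], [42.9582, 0.58, -0.052]]
[-0.65 -0.3   1.57 -0.07  1.79 -0.68] [ 0.436  -0.2445  0.6269] [[-0.011, 1.0, 0.024], [0.995, 0.013, -0.101], [-0.102, 0.022, -0.995]] [ 0.8 -1.3 -7.9]
[0.45, -0.25, 0.6] [-2.9 13.3 27.6] rows 0.7
[0.575, -0.075, 0.48] [184.9 124.6 104.6] rows 5.9
```

{"op": "play_rows", "data": {
  "increments": [
    {"offset": [32, 22, 20], "twist": 0, "grip": 0.2},
    {"offset": [64, 44, 45], "twist": 0, "grip": 0.2},
    {"offset": [96, 66, 70], "twist": 0, "grip": 0.2},
    {"offset": [128, 88, 98], "twist": 0, "grip": 0.2},
    {"offset": [160, 106, 126], "twist": 0, "grip": 0.2}
  ]
}}

```text
time: 19.83
tool_pos: [0.5339, -0.1103, 0.5021]
tool_rot: [0.044, 0.702, 0.71, -0.028]
contact_force: [1.0, -1.4, -7.4]
gripper_width: 0.492
```

{"op": "play_rows", "data": {
  "increments": [
    {"offset": [30, 14, 25], "twist": 0, "grip": 0.2},
    {"offset": [60, 28, 55], "twist": 0, "grip": 0.2},
    {"offset": [69, 32, 85], "twist": 0, "grip": 0.2},
    {"offset": [69, 32, 103], "twist": 0, "grip": 0.2},
    {"offset": [69, 32, 103], "twist": 0, "grip": 0.2}
  ]
}}

```text
time: 20.25
tool_pos: [0.5655, -0.0524, 0.3873]
tool_rot: [0.039, 0.701, 0.711, -0.032]
contact_force: [-1.8, 0.1, -10.0]
gripper_width: 0.49
```

```bash
python3 -c "
from h import *
plan([])
a=manip.grab_frame('scene');b=manip.grab_frame('top')
find('large','scene');find('large','top')
cv2.imwrite('pics/s4.png',a);cv2.imwrite('pics/t4.png',b)
cv2.imwrite('pics/c4.png',cv2.hconcat([cv2.resize(a[180:340,260:420],(400,400)),cv2.resize(b[110:270,250:410],(400,400))]))"
```

```text
[-0.21 -0.08  1.77 -0.1   1.42 -0.21] [ 0.5655 -0.0524  0.3873] [[-0.013, 1.0, 0.011], [0.995, 0.014, -0.1], [-0.1, 0.009, -0.995]] [ -1.8   0.1 -10. ]
large scene tip_of 0.76 [ 0.5741 -0.063   0.2033] [330.8 242.6]
large scene tip_of 0.68 [ 0.2028  0.2938 -0.0021] [366.3 156.9]
large scene tip_of 0.63 [ 0.3495 -0.0315  0.0015] [296.7 227.6]
large top tip_of 0.95 [ 0.352  -0.0298 -0.0019] [316.5 283.9]
large top tip_of 0.81 [ 2.121e-01  2.897e-01 -2.000e-04] [197.8 335.5]
```

View pics/c4.png

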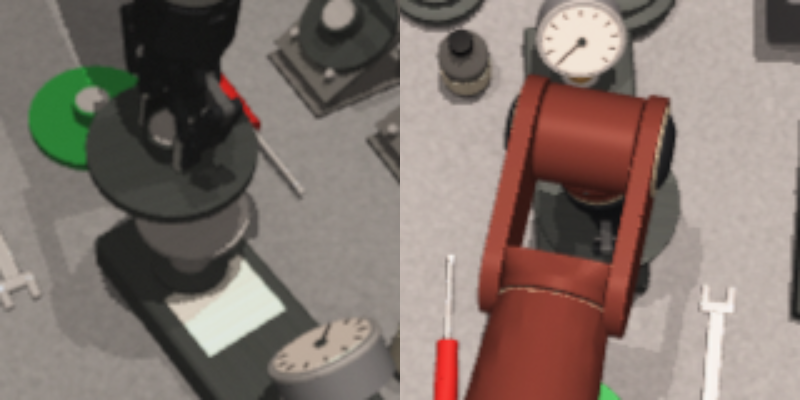

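The large weight hangs nearly level over columnA's carrier (crop left, disc at (172,155), carrier at (190,215)). I lower it and centre it more closely.

{"op": "play_rows", "data": {
  "increments": [
    {"offset": [6, 3, 15], "twist": 0, "grip": 0.2},
    {"offset": [12, 6, 30], "twist": 0, "grip": 0.2},
    {"offset": [18, 9, 45], "twist": 0, "grip": 0.2},
    {"offset": [19, 9, 52], "twist": 0, "grip": 0.2},
    {"offset": [19, 9, 52], "twist": 0, "grip": 0.2}
  ]
}}

```text
time: 20.87
tool_pos: [0.5775, -0.0404, 0.3428]
tool_rot: [0.045, 0.702, 0.71, -0.028]
contact_force: [-0.9, -0.1, -7.8]
gripper_width: 0.493
```

```bash
cat > fitd.py <<'E'
from h import *
import sys
from scipy.optimize import differential_evolution
def fit(imgs,c0,r=.07,dz=.03,sgn=1):
    # disc: underside centre c, tilt (ax,ay); rim of top face (n=12) and bottom
    a=np.linspace(0,2*np.pi,180,endpoint=False)
    gs={c:cv2.GaussianBlur(cv2.cvtColor(im,6),(0,0),.8).astype(np.float32) for c,im in imgs.items()}
    def f(p):
        n=np.array([p[3],p[4],1.]); n/=np.linalg.norm(n); u=np.cross([0,1,0],n); u/=np.linalg.norm(u); v=np.cross(n,u); s=0
        for c,g in gs.items():
            T=np.array(_get(c)["T"])[:3,3]
            def q(r,h):
                P=np.array(p[:3])+h*n+r*(np.outer(np.cos(a),u)+np.outer(np.sin(a),v)); P=px(c,P).astype(np.float32)
                return cv2.remap(g,P[None,:,0],P[None,:,1],1)[0]
            s+=np.mean(np.clip(q(r+.003,.012)-q(r-.003,.012),0,35))
        return -s
    b=[(c0[0]-.02,c0[0]+.02),(c0[1]-.02,c0[1]+.02),(c0[2]-dz,c0[2]+dz),(-.2,.2),(-.2,.2)]
    R_=differential_evolution(f,b,seed=1,maxiter=60,popsize=12); return R_.x.round(4),-R_.fun
E
sed -i 's/^import functools/import functools\nglobals()/' h.py
python3 - <<'E'
from h import *
import h; h.__dict__
exec(open('fitd.py').read().replace('_get(c)','h._get(c)'))
plan([])
a=manip.grab_frame('scene'); find('large','scene',k=1) ; find('columnA','scene',k=1)
cv2.imwrite('pics/s5.png',a)
print(fit({'scene':a},(.58,-.055,.145),dz=.008))
cv2.imwrite('pics/c5.png',cv2.resize(a[190:310,270:400],None,fx=5,fy=5))
E
```

```text
[-0.18 -0.02  1.79 -0.1   1.33 -0.17] [ 0.5775 -0.0404  0.3428] [[-0.01, 1.0, 0.025], [0.995, 0.013, -0.103], [-0.103, 0.023, -0.994]] [-0.9 -0.1 -7.8]
large scene tip_of 0.94 [ 0.5838 -0.0514  0.1583] [337.5 256.7]
columnA scene tip_of 0.61 [ 0.5801 -0.0518 -0.002 ] [334.8 295. ]
(array([ 0.5809, -0.0515,  0.1527,  0.1087, -0.0498]), np.float64(17.72523307800293))
```

View pics/c5.png

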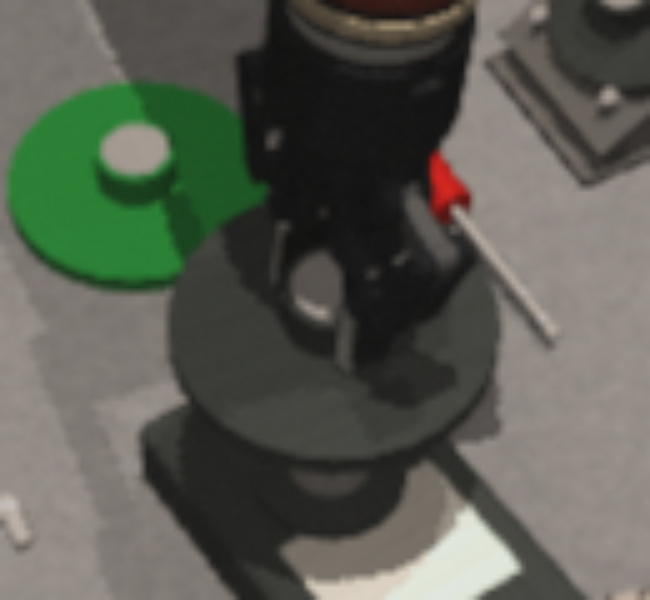

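{"op": "play_rows", "data": {
  "increments": [
    {"offset": [1, -1, 6], "twist": 0, "grip": 0.2},
    {"offset": [1, -1, 12], "twist": 0, "grip": 0.2},
    {"offset": [2, -1, 18], "twist": 0, "grip": 0.2},
    {"offset": [2, -1, 20], "twist": 0, "grip": 0.2},
    {"offset": [2, -1, 20], "twist": 0, "grip": 0.2}
  ]
}}

```text
time: 21.43
tool_pos: [0.5769, -0.0402, 0.3216]
tool_rot: [0.044, 0.702, 0.71, -0.028]
contact_force: [-0.1, 0.3, -7.7]
gripper_width: 0.491
```

{"op": "play_rows", "data": {
  "increments": [
    {"offset": [0, 0, 2], "twist": 0, "grip": 0.2},
    {"offset": [0, 0, 3], "twist": 0, "grip": 0.2},
    {"offset": [0, 0, 3], "twist": 0, "grip": 0.2}
  ]
}}

```text
time: 21.68
tool_pos: [0.5774, -0.0405, 0.32]
tool_rot: [0.045, 0.702, 0.71, -0.028]
contact_force: [0.5, 0.2, -7.7]
gripper_width: 0.494
```

```bash
python3 - <<'E'
from h import *
plan([])
a=manip.grab_frame('scene'); find('large','scene',k=1) ; find('columnA','scene',k=1)
E
```

```text
[-0.18  0.    1.81 -0.1   1.29 -0.17] [ 0.5774 -0.0405  0.32  ] [[-0.01, 1.0, 0.026], [0.995, 0.013, -0.103], [-0.103, 0.025, -0.994]] [ 0.5  0.2 -7.7]
large scene tip_of 0.68 [ 0.3503 -0.0314  0.0009] [296.9 227.9]
columnA scene tip_of 0.66 [ 0.5808 -0.0522 -0.0031] [334.8 295.6]
```

{"op": "play_rows", "data": {
  "increments": [
    {"offset": [0, 0, 1.5], "twist": 0, "grip": 0.2},
    {"offset": [0, 0, 3], "twist": 0, "grip": 0.2},
    {"offset": [0, 0, 3], "twist": 0, "grip": 0.2}
  ]
}}

```text
time: 22.08
tool_pos: [0.5773, -0.0408, 0.3167]
tool_rot: [0.045, 0.702, 0.71, -0.028]
contact_force: [-1.0, 0.5, -8.4]
gripper_width: 0.491
```

{"op": "play_rows", "data": {
  "increments": [
    {"offset": [0, 0, 1], "twist": 0, "grip": 0.2},
    {"offset": [0, 0, 2], "twist": 0, "grip": 0.2},
    {"offset": [0, 0, 2], "twist": 0, "grip": 0.2}
  ]
}}

```text
time: 22.33
tool_pos: [0.5774, -0.041, 0.3148]
tool_rot: [0.045, 0.702, 0.71, -0.028]
contact_force: [0.0, 0.1, -6.7]
gripper_width: 0.492
```

{"op": "play_rows", "data": {
  "increments": [
    {"offset": [0, 0, 1], "twist": 0, "grip": 0.2},
    {"offset": [0, 0, 2], "twist": 0, "grip": 0.2},
    {"offset": [0, 0, 2], "twist": 0, "grip": 0.2}
  ]
}}

```text
time: 22.58
tool_pos: [0.5778, -0.0411, 0.3141]
tool_rot: [0.046, 0.702, 0.71, -0.027]
contact_force: [-1.5, 0.1, -2.4]
gripper_width: 0.496
```

{"op": "play_rows", "data": {
  "increments": [
    {"offset": [0, 0, 1], "twist": 0, "grip": 0.2},
    {"offset": [0, 0, 2], "twist": 0, "grip": 0.2},
    {"offset": [0, 0, 2], "twist": 0, "grip": 0.2}
  ]
}}

```text
time: 22.83
tool_pos: [0.5779, -0.0412, 0.3138]
tool_rot: [0.046, 0.702, 0.71, -0.027]
contact_force: [-8.3, 3.8, 7.6]
gripper_width: 0.494
```

```bash
python3 - <<'E'
from h import *
exec(open('fitd.py').read().replace('_get(c)','h._get(c)').replace('from h import *','from h import *\nimport h'))
a=manip.grab_frame('scene'); find('large','scene',k=1)
r=.002
print(fit({'scene':a},(.58,-.055,.130),dz=.003))
E
```

```text
large scene tip_of 0.63 [ 0.3519 -0.0305 -0.001 ] [297.5 228.6]
(array([ 0.5882, -0.0585,  0.1302,  0.0995, -0.1949]), np.float64(20.217111587524414))
```

{"op": "play_rows", "data": {
  "increments": [
    {"offset": [0, 0, 0], "twist": 0, "grip": 0.53},
    {"offset": [0, 0, 0], "twist": 0, "grip": 0.55},
    {"offset": [0, 0, 0], "twist": 0, "grip": 0.6},
    {"offset": [0, 0, 0], "twist": 0, "grip": 0.7}
  ]
}}

```text
time: 23.27
tool_pos: [0.5781, -0.0417, 0.3119]
tool_rot: [0.047, 0.702, 0.71, -0.027]
contact_force: [-0.3, -0.4, -0.6]
gripper_width: 0.694
```

```bash
python3 - <<'E'
from h import *
exec(open('fitd.py').read().replace('_get(c)','h._get(c)').replace('from h import *','from h import *\nimport h'))
a=manip.grab_frame('scene'); find('large','scene',k=1)
print(fit({'scene':a},(.58,-.055,.130),dz=.003))
plan([])
E
```

```text
large scene tip_of 0.65 [ 0.5871 -0.0531  0.1299] [337.3 265.9]
(array([ 0.5893, -0.0586,  0.1313,  0.0856, -0.1997]), np.float64(19.841732025146484))
[-0.18  0.01  1.82 -0.1   1.27 -0.17] [ 0.5777 -0.0416  0.3112] [[-0.01, 1.0, 0.026], [0.995, 0.013, -0.104], [-0.104, 0.025, -0.994]] [-0.5 -0.6 -0.5]
```

{"op": "play_rows", "data": {
  "increments": [
    {"offset": [0, 0, -15], "twist": 0, "grip": 0.75},
    {"offset": [0, 0, -45], "twist": 0, "grip": 0.75},
    {"offset": [0, 0, -85], "twist": 0, "grip": 0.75},
    {"offset": [-35, 0, -105], "twist": 0, "grip": 0.75},
    {"offset": [-75, 0, -110], "twist": 0, "grip": 0.75}
  ]
}}

```text
time: 23.78
tool_pos: [0.5762, -0.1037, 0.4341]
tool_rot: [0.049, 0.7, 0.712, -0.025]
contact_force: [1.4, -0.6, 0.6]
gripper_width: 0.747
```

{"op": "play_rows", "data": {
  "increments": [
    {"offset": [-40, 0, 0], "twist": 0, "grip": 0.75},
    {"offset": [-80, 0, 0], "twist": 0, "grip": 0.75},
    {"offset": [-120, 0, 0], "twist": 0, "grip": 0.75},
    {"offset": [-160, 0, 0], "twist": 0, "grip": 0.75},
    {"offset": [-185, 0, 0], "twist": 0, "grip": 0.75}
  ]
}}

```text
time: 24.2
tool_pos: [0.5769, -0.2923, 0.4475]
tool_rot: [0.046, 0.703, 0.709, -0.028]
contact_force: [0.5, 0.0, -0.1]
gripper_width: 0.748
```

```bash
python3 - <<'E'
from h import *
exec(open('fitd.py').read().replace('_get(c)','h._get(c)').replace('from h import *','from h import *\nimport h'))
ims={}
for c in('scene','top'):
    ims[c]=manip.grab_frame(c); cv2.imwrite(f'pics/{c}6.png',ims[c])
    for _ in range(2): find('large',c,k=2); find('small',c,k=1); find('columnA',c,k=1)
    print(c,fit({c:ims[c]},(.58,-.055,.130),dz=.001))
print(fit(ims,(.58,-.055,.130),dz=.001))
plan([])
a,b=ims['scene'],ims['top']
cv2.imwrite('pics/c6.png',cv2.hconcat([cv2.resize(a[200:350,200:390],(500,395)),cv2.resize(b[110:230,280:370],(296,395))]))
E
```

```text
large scene tip_of 0.94 [ 0.2051  0.2963 -0.0007] [367.4 156.7]
large scene tip_of 0.71 [ 0.3516 -0.0317  0.0014] [297.  228.1]
small scene tip_of 0.68 [ 0.5604 -0.3352  0.1298] [209.2 315.5]
columnA scene tip_of 0.55 [ 0.5828 -0.0492 -0.0015] [336.3 295.3]
large scene tip_of 0.94 [ 0.2051  0.2963 -0.0007] [367.4 156.7]
large scene tip_of 0.71 [ 0.3516 -0.0317  0.0014] [297.  228.1]
small scene tip_of 0.68 [ 0.5604 -0.3352  0.1298] [209.2 315.5]
columnA scene tip_of 0.55 [ 0.5828 -0.0492 -0.0015] [336.3 295.3]
scene (array([ 0.589 , -0.059 ,  0.1304,  0.0775, -0.1996]), np.float64(27.10240936279297))
large top tip_of 0.96 [ 0.2097  0.2928 -0.0014] [196.8 336.4]
large top tip_of 0.92 [ 0.5797 -0.061   0.1292] [329.5 193.1]
small top tip_of 0.48 [ 0.5593 -0.335   0.1301] [435.8 201.5]
large top tip_of 0.96 [ 0.2097  0.2928 -0.0014] [196.8 336.4]
large top tip_of 0.92 [ 0.5797 -0.061   0.1292] [329.5 193.1]
small top tip_of 0.48 [ 0.5593 -0.335   0.1301] [435.8 201.5]
top (array([ 0.5778, -0.056 ,  0.1309, -0.1896,  0.0264]), np.float64(18.26554298400879))
(array([ 0.5869, -0.0581,  0.1292,  0.1277, -0.1632]), np.float64(39.4359130859375))
[-0.57  0.06  1.53 -0.07  1.47 -0.57] [ 0.5775 -0.2882  0.4475] [[-0.011, 1.0, 0.026], [0.995, 0.014, -0.103], [-0.104, 0.025, -0.994]] [-0.2  1.2 -0.5]
```

View pics/c6.png

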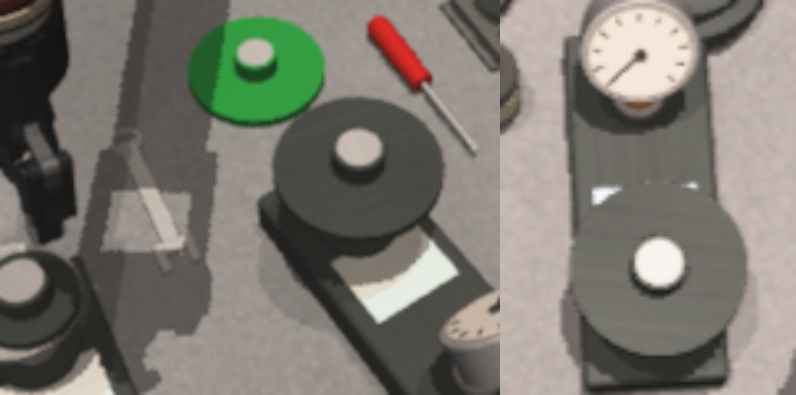

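```bash
cat > hub.py <<'E'
from h import *
def hub(c,im,uv,z,w=14,th=130):
    u,v=map(int,uv); g=cv2.cvtColor(im,6)[v-w:v+w,u-w:u+w]; m=(g>th).astype(np.uint8)
    n,l,s,ce=cv2.connectedComponentsWithStats(m); k=min(range(1,n),key=lambda i:np.hypot(*(ce[i]-w))-.02*s[i,4])
    p=ce[k]+[u-w,v-w]; return p.round(1),s[k,4],onplane(c,p,z).round(4)
def circle(c,im,x0,y0,z,r,sg=1):
    g=cv2.GaussianBlur(cv2.cvtColor(im,6),(0,0),1).astype(np.float32); best=[]
    def s(x,y,r):
        P=px(c,circ(x,y,z,r)).astype(np.float32); return cv2.remap(g,P[None,:,0],P[None,:,1],1)[0]
    for x in np.arange(x0-.015,x0+.015,.001):
        for y in np.arange(y0-.015,y0+.015,.001): best.append((np.mean(np.clip(sg*(s(x,y,r-.004)-s(x,y,r+.004)),0,60)),x,y))
    return np.round(max(best),4).tolist()
E
python3 - <<'E'
from hub import *
I={c:cv2.imread(f'pics/{c}6.png') for c in('scene','top')}
for c,L,S in(('scene',(336,257),(208,307)),('top',(329,190),(439,199))):
    print(c,'large hub',hub(c,I[c],L,.164),circle(c,I[c],.58,-.055,.164,.022),'rim',circle(c,I[c],.58,-.055,.142,.07,-1))
    print(c,'small hub',circle(c,I[c],.56,-.335,.164,.022),'rim',circle(c,I[c],.56,-.335,.142,.04,-1),
     'carrierB',circle(c,cv2.imread(f'pics/{c}0.png'),.56,-.335,.130,.05))
E
```

```text
scene large hub (array([335.9, 255.5]), np.int32(192), array([ 0.583, -0.055,  0.164])) [58.0006, 0.583, -0.055] rim [36.2781, 0.586, -0.055]
scene small hub [46.1871, 0.562, -0.332] rim [40.7705, 0.561, -0.335] carrierB [26.6863, 0.553, -0.338]
top large hub (array([328. , 189.1]), np.int32(187), array([ 0.5832, -0.0565,  0.164 ])) [60.0, 0.583, -0.056] rim [23.3006, 0.579, -0.056]
top small hub [15.7008, 0.572, -0.35] rim [22.812, 0.556, -0.336] carrierB [39.3596, 0.552, -0.34]
```

Large rests flat, but measures about 4 mm in x and -3 mm in y off the carrier centre, so I nudge it.

```bash
python3 -c "
from h import *
s=manip.state();z=rot(s['tool_rot'])[:,2];T=np.array([.5737,-.0416,.316])
plan([T-.1*z,T])"
```

```text
[-0.57  0.06  1.53 -0.07  1.47 -0.57] [ 0.5775 -0.2882  0.4475] [[-0.011, 1.0, 0.026], [0.995, 0.014, -0.103], [-0.104, 0.025, -0.994]] [-0.2  1.2 -0.5]
[ 0.57108609 -0.03127156  0.41543083] [258.9  -3.8   5.2] rows 6.2
[ 0.5737 -0.0416  0.316 ] [ -0.   0. 100.] rows 2.4
```

{"op": "play_rows", "data": {
  "increments": [
    {"offset": [40, -1, 0], "twist": 0, "grip": 0.75},
    {"offset": [80, -1, 0], "twist": 0, "grip": 0.75},
    {"offset": [120, -2, 0], "twist": 0, "grip": 0.75},
    {"offset": [160, -2, 0], "twist": 0, "grip": 0.75},
    {"offset": [200, -3, 0], "twist": 0, "grip": 0.75}
  ]
}}

```text
time: 25.32
tool_pos: [0.572, -0.0881, 0.4266]
tool_rot: [0.046, 0.702, 0.71, -0.027]
contact_force: [0.7, -0.3, -0.2]
gripper_width: 0.752
```

{"op": "play_rows", "data": {
  "increments": [
    {"offset": [40, -1, 0], "twist": 0, "grip": 0.75},
    {"offset": [59, -1, 2], "twist": 0, "grip": 0.75},
    {"offset": [59, -1, 2], "twist": 0, "grip": 0.75}
  ]
}}

```text
time: 25.57
tool_pos: [0.5703, -0.0276, 0.4177]
tool_rot: [0.045, 0.7, 0.712, -0.027]
contact_force: [-0.1, 0.4, -0.5]
gripper_width: 0.75
```

```bash
python3 -c "
from h import *
s=manip.state();z=rot(s['tool_rot'])[:,2];T=np.array([.5737,-.0416,.316])
plan([T-.06*z,T])"
```

```text
[-0.16 -0.09  1.73 -0.1   1.46 -0.17] [ 0.5703 -0.0276  0.4177] [[-0.016, 1.0, 0.025], [0.995, 0.018, -0.102], [-0.102, 0.024, -0.995]] [-0.1  0.4 -0.5]
[ 0.57218673 -0.03550319  0.37567025] [-3.6  0.7 42.6] rows 1.0
[ 0.5737 -0.0416  0.316 ] [-0. -0. 60.] rows 1.4
```

{"op": "play_rows", "data": {
  "increments": [
    {"offset": [-2, 1, 30], "twist": 0, "grip": 0.75},
    {"offset": [-4, 1, 60], "twist": 0, "grip": 0.75},
    {"offset": [-4, 1, 85], "twist": 0, "grip": 0.75},
    {"offset": [-4, 1, 100], "twist": 0, "grip": 0.75},
    {"offset": [-4, 1, 102], "twist": 0, "grip": 0.75}
  ]
}}

```text
time: 25.98
tool_pos: [0.5733, -0.0467, 0.3133]
tool_rot: [0.043, 0.702, 0.71, -0.03]
contact_force: [0.1, 0.2, 0.4]
gripper_width: 0.747
```

```bash
python3 -c "
from h import *
T=np.array([.5737,-.0416,.316])
plan([T])"
```

```text
[-0.19  0.    1.82 -0.1   1.28 -0.18] [ 0.5733 -0.0467  0.3133] [[-0.01, 1.0, 0.019], [0.995, 0.012, -0.102], [-0.102, 0.018, -0.995]] [0.1 0.2 0.4]
[ 0.5737 -0.0416  0.316 ] [ 4.8  0.5 -3.2] rows 0.1
```

{"op": "play_rows", "data": {
  "increments": [
    {"offset": [5, 0, -2], "twist": 0, "grip": 0.65},
    {"offset": [5, 0, -2], "twist": 0, "grip": 0.5},
    {"offset": [5, 0, -2], "twist": 0, "grip": 0.4},
    {"offset": [5, 0, -2], "twist": 0, "grip": 0.4}
  ]
}}

```text
time: 26.32
tool_pos: [0.5752, -0.0406, 0.3214]
tool_rot: [0.047, 0.702, 0.71, -0.026]
contact_force: [1.3, 2.0, 1.8]
gripper_width: 0.486
```

```bash
python3 -c "
from h import *
plan([])"
```

```text
[-0.18 -0.    1.81 -0.1   1.28 -0.17] [ 0.5752 -0.0406  0.3214] [[-0.01, 0.999, 0.03], [0.995, 0.013, -0.104], [-0.104, 0.029, -0.994]] [1.3 2.  1.8]
```

{"op": "play_rows", "data": {
  "increments": [
    {"offset": [1.5, 0, 0], "twist": 0, "grip": 0.4},
    {"offset": [3, 0, 0], "twist": 0, "grip": 0.4},
    {"offset": [3.5, 0, 0], "twist": 0, "grip": 0.4},
    {"offset": [3.5, 0, 0], "twist": 0, "grip": 0.4}
  ]
}}

```text
time: 26.65
tool_pos: [0.5751, -0.0383, 0.3213]
tool_rot: [0.049, 0.702, 0.71, -0.028]
contact_force: [0.1, -5.4, 5.0]
gripper_width: 0.494
```

```bash
python3 -c "
from h import *
plan([])"
```

```text
[-0.18 -0.    1.82 -0.11  1.28 -0.16] [ 0.5751 -0.0383  0.3213] [[-0.01, 1.0, 0.03], [0.994, 0.013, -0.108], [-0.109, 0.029, -0.994]] [ 0.1 -5.4  5. ]
```

{"op": "play_rows", "data": {
  "increments": [
    {"offset": [1, -1, 0], "twist": 0, "grip": 0.4},
    {"offset": [1.5, -2, 0], "twist": 0, "grip": 0.4},
    {"offset": [1.5, -2, 0], "twist": 0, "grip": 0.4}
  ]
}}

```text
time: 26.9
tool_pos: [0.5735, -0.0366, 0.3214]
tool_rot: [0.049, 0.702, 0.71, -0.027]
contact_force: [3.6, -4.2, 4.3]
gripper_width: 0.491
```

{"op": "play_rows", "data": {
  "increments": [
    {"offset": [0, 0, 0], "twist": 0, "grip": 0.53},
    {"offset": [0, 0, 0], "twist": 0, "grip": 0.6},
    {"offset": [0, 0, 0], "twist": 0, "grip": 0.75},
    {"offset": [0, 0, -10], "twist": 0, "grip": 0.75},
    {"offset": [0, 0, -40], "twist": 0, "grip": 0.75}
  ]
}}

```text
time: 27.32
tool_pos: [0.5696, -0.0313, 0.353]
tool_rot: [0.041, 0.702, 0.71, -0.031]
contact_force: [-0.3, -1.2, -0.1]
gripper_width: 0.754
```

{"op": "play_rows", "data": {
  "increments": [
    {"offset": [0, 0, -35], "twist": 0, "grip": 0.75},
    {"offset": [-35, 0, -55], "twist": 0, "grip": 0.75},
    {"offset": [-75, 0, -60], "twist": 0, "grip": 0.75},
    {"offset": [-115, 0, -60], "twist": 0, "grip": 0.75},
    {"offset": [-155, 0, -60], "twist": 0, "grip": 0.75}
  ]
}}

```text
time: 27.73
tool_pos: [0.5711, -0.1804, 0.4361]
tool_rot: [0.047, 0.701, 0.711, -0.027]
contact_force: [0.3, 0.9, 0.1]
gripper_width: 0.748
```

{"op": "play_rows", "data": {
  "increments": [
    {"offset": [-35, 0, 0], "twist": 0, "grip": 0.75},
    {"offset": [-75, 0, 0], "twist": 0, "grip": 0.75},
    {"offset": [-110, 0, 0], "twist": 0, "grip": 0.75},
    {"offset": [-110, 0, 0], "twist": 0, "grip": 0.75}
  ]
}}

```text
time: 28.07
tool_pos: [0.5717, -0.294, 0.4463]
tool_rot: [0.046, 0.704, 0.708, -0.029]
contact_force: [0.4, -0.3, 0.8]
gripper_width: 0.75
```

```bash
python3 - <<'E'
from hub import *
for c,L in(('scene',(335,257)),('top',(328,190))):
    im=manip.grab_frame(c); cv2.imwrite(f'pics/{c}7.png',im)
    find('large',c,k=3);find('small',c,k=1)
    print(c,'large hub',hub(c,im,L,.164),circle(c,im,.58,-.055,.164,.022),'rim',circle(c,im,.58,-.055,.142,.07,-1),'small hub',circle(c,im,.56,-.335,.164,.022))
plan([])
E
```

```text
large scene tip_of 0.94 [ 0.2031  0.2922 -0.0019] [366.  157.1]
large scene tip_of 0.83 [ 0.3512 -0.0299  0.0014] [297.5 227.7]
large scene tip_of 0.59 [ 0.5822 -0.0509  0.1312] [337.  263.5]
small scene tip_of 0.87 [ 0.5612 -0.335   0.1285] [209.6 316. ]
scene large hub (array([336.4, 253.5]), np.int32(195), array([ 0.579 , -0.0515,  0.164 ])) [58.18, 0.58, -0.052] rim [35.5731, 0.581, -0.052] small hub [46.4081, 0.562, -0.332]
large top tip_of 0.88 [ 0.3501 -0.0303 -0.0028] [316.7 284.6]
large top tip_of 0.79 [2.098e-01 2.927e-01 1.000e-04] [196.7 336.3]
large top tip_of 0.67 [ 0.5782 -0.0536  0.1294] [326.6 193.7]
small top tip_of 0.64 [ 0.5616 -0.3374  0.13  ] [436.7 200.6]
top large hub (array([326.7, 190.5]), np.int32(191), array([ 0.5796, -0.053 ,  0.164 ])) [60.0, 0.579, -0.053] rim [26.8342, 0.575, -0.053] small hub [16.6422, 0.565, -0.332]
[-0.57  0.05  1.55 -0.07  1.47 -0.58] [ 0.5726 -0.2876  0.4452] [[-0.012, 1.0, 0.026], [0.995, 0.015, -0.103], [-0.103, 0.024, -0.994]] [-0.6 -0.3  0.6]
```

Large is now concentric with the carrier in both cameras (scene rim (.581,-.052) vs carrier (.581,-.0525); top (.575,-.053) vs (.576,-.053)). Next is the small weight.

```bash
python3 -c "
from h import *
s=manip.state();z=rot(s['tool_rot'])[:,2];T=np.array([.556,-.3175,.314])
plan([T-.06*z,T])"
```

```text
[-0.57  0.05  1.55 -0.07  1.47 -0.58] [ 0.5726 -0.2876  0.4452] [[-0.012, 1.0, 0.026], [0.995, 0.015, -0.103], [-0.103, 0.024, -0.994]] [-0.6 -0.3  0.6]
[ 0.55445417 -0.31134399  0.37366334] [-16.1 -20.3  73.1] rows 1.9
[ 0.556  -0.3175  0.314 ] [-0. -0. 60.] rows 1.4
```

{"op": "play_rows", "data": {
  "increments": [
    {"offset": [-6, -8, 25], "twist": 0, "grip": 0.8},
    {"offset": [-12, -16, 50], "twist": 0, "grip": 0.8},
    {"offset": [-16, -20, 70], "twist": 0, "grip": 0.8},
    {"offset": [-16, -20, 73], "twist": 0, "grip": 0.8},
    {"offset": [-16, -20, 73], "twist": 0, "grip": 0.8}
  ]
}}

```text
time: 28.78
tool_pos: [0.5543, -0.3115, 0.3719]
tool_rot: [0.044, 0.702, 0.711, -0.028]
contact_force: [0.6, -0.7, 0.3]
gripper_width: 0.802
```

```bash
python3 -c "
from h import *
s=manip.state();z=rot(s['tool_rot'])[:,2];T=np.array([.556,-.3175,.314])
plan([T])
a=manip.grab_frame('scene')
cv2.imwrite('pics/c8.png',cv2.resize(a[250:370,150:270],(480,480)))"
```

```text
[-0.62  0.08  1.64 -0.07  1.34 -0.62] [ 0.5543 -0.3115  0.3719] [[-0.011, 1.0, 0.023], [0.995, 0.014, -0.101], [-0.101, 0.022, -0.995]] [ 0.6 -0.7  0.3]
[ 0.556  -0.3175  0.314 ] [-0.1  0.3 58.3] rows 1.4
```

View pics/c8.png

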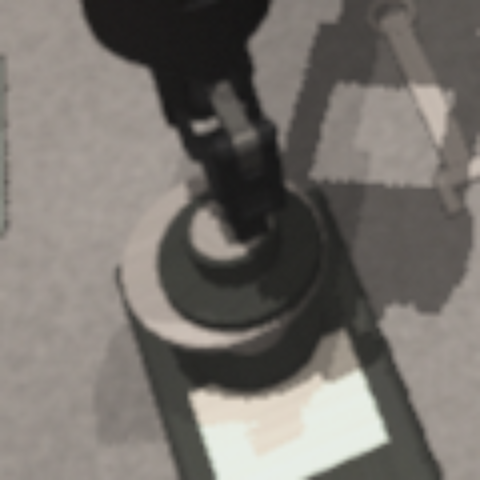

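Gripper is lined up over the small weight's hub (crop (225,230)). Descending and gripping.

{"op": "play_rows", "data": {
  "increments": [
    {"offset": [0, 0, 20], "twist": 0, "grip": 0.8},
    {"offset": [0, 0, 40], "twist": 0, "grip": 0.8},
    {"offset": [0, 0, 53], "twist": 0, "grip": 0.8},
    {"offset": [0, 0, 56], "twist": 0, "grip": 0.8},
    {"offset": [0, 0, 56], "twist": 0, "grip": 0.8}
  ]
}}

```text
time: 29.25
tool_pos: [0.5562, -0.3181, 0.318]
tool_rot: [0.045, 0.702, 0.71, -0.028]
contact_force: [-0.4, 0.3, 0.0]
gripper_width: 0.801
```

{"op": "play_rows", "data": {
  "increments": [
    {"offset": [0, 0, 0], "twist": 0, "grip": 0.6},
    {"offset": [0, 0, 0], "twist": 0, "grip": 0.4},
    {"offset": [0, 0, 0], "twist": 0, "grip": 0.2},
    {"offset": [0, 0, 0], "twist": 0, "grip": 0.2},
    {"offset": [0, 0, 0], "twist": 0, "grip": 0.2}
  ]
}}

```text
time: 29.67
tool_pos: [0.5565, -0.3187, 0.3207]
tool_rot: [0.047, 0.702, 0.71, -0.027]
contact_force: [-0.6, 1.7, 5.4]
gripper_width: 0.491
```

```bash
python3 -c "
from h import *
plan([])"
```

```text
[-0.62  0.14  1.67 -0.07  1.25 -0.62] [ 0.5565 -0.3187  0.3207] [[-0.01, 1.0, 0.028], [0.994, 0.013, -0.105], [-0.105, 0.027, -0.994]] [-0.6  1.7  5.4]
```

{"op": "play_rows", "data": {
  "increments": [
    {"offset": [0, 0, -6], "twist": 0, "grip": 0.2},
    {"offset": [0, 0, -20], "twist": 0, "grip": 0.2},
    {"offset": [0, 0, -45], "twist": 0, "grip": 0.2},
    {"offset": [0, 0, -80], "twist": 0, "grip": 0.2},
    {"offset": [0, 0, -115], "twist": 0, "grip": 0.2}
  ]
}}

```text
time: 30.08
tool_pos: [0.5525, -0.3061, 0.4327]
tool_rot: [0.044, 0.702, 0.71, -0.028]
contact_force: [0.5, -1.1, -2.5]
gripper_width: 0.487
```

```bash
python3 -c "
from h import *
plan([[.5735,-.0377,.42],[.5735,-.0377,.3547]])"
```

```text
[-0.61  0.04  1.58 -0.07  1.44 -0.62] [ 0.5525 -0.3061  0.4327] [[-0.01, 1.0, 0.023], [0.995, 0.013, -0.101], [-0.102, 0.022, -0.995]] [ 0.5 -1.1 -2.5]
[0.5735, -0.0377, 0.42] [268.1  24.1 -14.1] rows 6.5
[0.5735, -0.0377, 0.3547] [ 6.6 -1.4 64.9] rows 1.6
```

{"op": "play_rows", "data": {
  "increments": [
    {"offset": [40, 4, -2], "twist": 0, "grip": 0.2},
    {"offset": [80, 8, -4], "twist": 0, "grip": 0.2},
    {"offset": [120, 11, -6], "twist": 0, "grip": 0.2},
    {"offset": [160, 15, -8], "twist": 0, "grip": 0.2},
    {"offset": [200, 18, -10], "twist": 0, "grip": 0.2}
  ]
}}

```text
time: 30.5
tool_pos: [0.5682, -0.1046, 0.4228]
tool_rot: [0.046, 0.702, 0.71, -0.027]
contact_force: [1.1, -0.3, -3.3]
gripper_width: 0.489
```

{"op": "play_rows", "data": {
  "increments": [
    {"offset": [35, 3, -2], "twist": 0, "grip": 0.2},
    {"offset": [68, 6, -4], "twist": 0, "grip": 0.2},
    {"offset": [68, 6, -4], "twist": 0, "grip": 0.2},
    {"offset": [68, 6, -4], "twist": 0, "grip": 0.2}
  ]
}}

```text
time: 30.83
tool_pos: [0.5737, -0.0365, 0.4196]
tool_rot: [0.046, 0.701, 0.711, -0.028]
contact_force: [0.3, -1.9, -2.6]
gripper_width: 0.485
```

```bash
python3 -c "
from h import *
plan([[.5735,-.0377,.37],[.5735,-.0377,.3547]])"
```

```text
[-0.17 -0.08  1.72 -0.1   1.46 -0.18] [ 0.5737 -0.0365  0.4196] [[-0.014, 1.0, 0.026], [0.995, 0.016, -0.103], [-0.104, 0.025, -0.994]] [ 0.3 -1.9 -2.6]
[0.5735, -0.0377, 0.37] [ 4.  -1.4 49.5] rows 1.2
[0.5735, -0.0377, 0.3547] [ 1.6 -0.4 15.2] rows 0.4
```

{"op": "play_rows", "data": {
  "increments": [
    {"offset": [1, 0, 15], "twist": 0, "grip": 0.2},
    {"offset": [2, -1, 30], "twist": 0, "grip": 0.2},
    {"offset": [4, -1, 45], "twist": 0, "grip": 0.2},
    {"offset": [4, -1, 50], "twist": 0, "grip": 0.2},
    {"offset": [4, -1, 50], "twist": 0, "grip": 0.2}
  ]
}}

```text
time: 31.25
tool_pos: [0.5736, -0.0405, 0.3673]
tool_rot: [0.044, 0.702, 0.71, -0.029]
contact_force: [0.1, 0.6, -2.8]
gripper_width: 0.489
```

```bash
python3 - <<'E'
from h import *
a=manip.grab_frame('scene'); find('small','scene',k=2)
cv2.imwrite('pics/c9.png',cv2.resize(a[190:310,270:400],None,fx=5,fy=5))
plan([[.5735,-.0377,.3547]])
E
```

```text
small scene tip_of 0.59 [ 0.5792 -0.0562  0.1709] [334.6 252.6]
[-0.18 -0.05  1.77 -0.1   1.37 -0.17] [ 0.5743 -0.0403  0.3699] [[-0.009, 1.0, 0.027], [0.995, 0.012, -0.104], [-0.104, 0.025, -0.994]] [ 0.6  0.1 -2.1]
[0.5735, -0.0377, 0.3547] [ 4.1 -1.2 14.8] rows 0.4
```

View pics/c9.png

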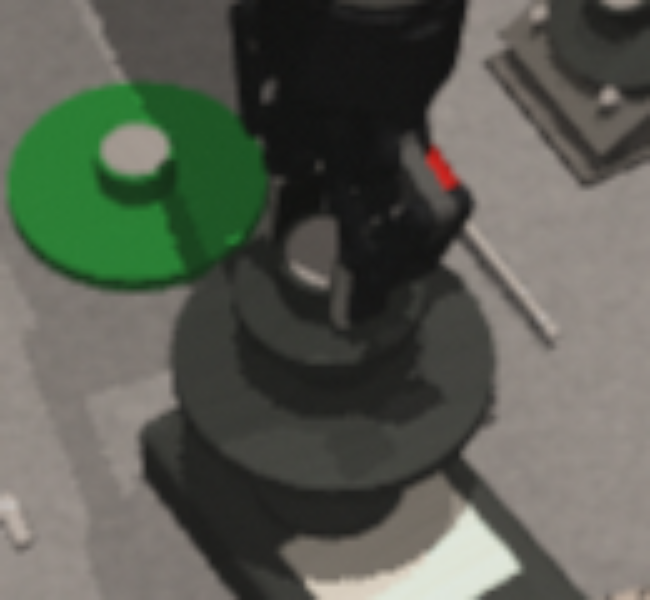

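{"op": "play_rows", "data": {
  "increments": [
    {"offset": [2, -1, 4], "twist": 0, "grip": 0.2},
    {"offset": [4, -1, 8], "twist": 0, "grip": 0.2},
    {"offset": [4, -1, 10], "twist": 0, "grip": 0.2},
    {"offset": [4, -1, 10], "twist": 0, "grip": 0.2}
  ]
}}

```text
time: 31.68
tool_pos: [0.5732, -0.0364, 0.3583]
tool_rot: [0.045, 0.702, 0.71, -0.028]
contact_force: [0.7, 0.2, -3.1]
gripper_width: 0.487
```

{"op": "play_rows", "data": {
  "increments": [
    {"offset": [0, 0, 1], "twist": 0, "grip": 0.2},
    {"offset": [0, 0, 2], "twist": 0, "grip": 0.2},
    {"offset": [0, 0, 2], "twist": 0, "grip": 0.2}
  ]
}}

```text
time: 31.93
tool_pos: [0.5734, -0.0367, 0.3567]
tool_rot: [0.046, 0.702, 0.71, -0.028]
contact_force: [-0.2, 0.3, -2.4]
gripper_width: 0.483
```

```bash
python3 -c "
from h import *
plan([[.5735,-.0377,.3547]])"
```

```text
[-0.18 -0.04  1.79 -0.1   1.35 -0.17] [ 0.5734 -0.0367  0.3567] [[-0.01, 1.0, 0.026], [0.995, 0.013, -0.103], [-0.104, 0.025, -0.994]] [-0.2  0.3 -2.4]
[0.5735, -0.0377, 0.3547] [-0.8  0.   2.1] rows 0.1
```

{"op": "play_rows", "data": {
  "increments": [
    {"offset": [-1, 0, 1], "twist": 0, "grip": 0.2},
    {"offset": [-1, 0, 2], "twist": 0, "grip": 0.2},
    {"offset": [-1, 0, 2], "twist": 0, "grip": 0.2}
  ]
}}

```text
time: 32.18
tool_pos: [0.5735, -0.038, 0.3548]
tool_rot: [0.046, 0.702, 0.71, -0.028]
contact_force: [0.4, 0.7, -2.9]
gripper_width: 0.49
```

{"op": "play_rows", "data": {
  "increments": [
    {"offset": [0, 0, 0.5], "twist": 0, "grip": 0.2},
    {"offset": [0, 0, 1], "twist": 0, "grip": 0.2},
    {"offset": [0, 0, 1], "twist": 0, "grip": 0.2}
  ]
}}

```text
time: 32.43
tool_pos: [0.5736, -0.038, 0.3547]
tool_rot: [0.046, 0.702, 0.71, -0.028]
contact_force: [-2.8, 1.5, 1.8]
gripper_width: 0.487
```

{"op": "play_rows", "data": {
  "increments": [
    {"offset": [0, 0, 0], "twist": 0, "grip": 0.53},
    {"offset": [0, 0, 0], "twist": 0, "grip": 0.56},
    {"offset": [0, 0, 0], "twist": 0, "grip": 0.65},
    {"offset": [0, 0, 0], "twist": 0, "grip": 0.75}
  ]
}}

```text
time: 32.77
tool_pos: [0.5736, -0.0381, 0.3541]
tool_rot: [0.046, 0.702, 0.71, -0.027]
contact_force: [-0.5, -0.5, 0.2]
gripper_width: 0.749
```

{"op": "play_rows", "data": {
  "increments": [
    {"offset": [0, 0, -8], "twist": 0, "grip": 0.75},
    {"offset": [0, 0, -25], "twist": 0, "grip": 0.75},
    {"offset": [0, 0, -55], "twist": 0, "grip": 0.75},
    {"offset": [0, 0, -90], "twist": 0, "grip": 0.75},
    {"offset": [-40, 0, -95], "twist": 0, "grip": 0.75}
  ]
}}

```text
time: 33.18
tool_pos: [0.5722, -0.0638, 0.46]
tool_rot: [0.049, 0.699, 0.713, -0.024]
contact_force: [0.8, -0.1, 1.3]
gripper_width: 0.75
```

{"op": "play_rows", "data": {
  "increments": [
    {"offset": [-40, 0, 0], "twist": 0, "grip": 0.75},
    {"offset": [-80, 0, 0], "twist": 0, "grip": 0.75},
    {"offset": [-120, 0, 0], "twist": 0, "grip": 0.75},
    {"offset": [-160, 0, 0], "twist": 0, "grip": 0.75},
    {"offset": [-200, 0, 0], "twist": 0, "grip": 0.75}
  ]
}}

```text
time: 33.6
tool_pos: [0.5732, -0.2687, 0.4744]
tool_rot: [0.046, 0.702, 0.71, -0.027]
contact_force: [0.3, 0.3, 0.6]
gripper_width: 0.746
```

```bash
python3 - <<'E'
from hub import *
ims=[]
for c in('scene','top'):
    im=manip.grab_frame(c); cv2.imwrite(f'pics/{c}8.png',im); ims.append(im)
    find('large',c,k=3);find('small',c,k=1)
    print(c,'small hub',circle(c,im,.58,-.055,.198,.022),'small rim',circle(c,im,.58,-.055,.176,.04,-1),'large rim',circle(c,im,.58,-.055,.142,.07,-1))
plan([])
a,b=ims
cv2.imwrite('pics/c10.png',cv2.hconcat([cv2.resize(a[190:340,260:450],(500,395)),cv2.resize(b[110:230,280:370],(296,395))]))
E
```

```text
large scene tip_of 0.77 [ 0.2069  0.2934 -0.0038] [366.9 158.1]
large scene tip_of 0.71 [ 0.3517 -0.0309  0.0007] [297.3 228.2]
large scene tip_of 0.61 [ 0.5812 -0.053   0.1298] [335.9 263.9]
small scene tip_of 0.76 [ 0.5816 -0.0555  0.1614] [335.4 255.9]
scene small hub [50.3155, 0.58, -0.052] small rim [16.5414, 0.591, -0.04] large rim [32.4036, 0.58, -0.052]
large top tip_of 0.78 [0.2115 0.2908 0.0017] [197.3 335.7]
large top tip_of 0.75 [ 0.5805 -0.0565  0.1265] [327.7 193. ]
large top tip_of 0.69 [ 0.3493 -0.0324 -0.    ] [317.5 284.9]
small top tip_of 0.93 [ 0.5782 -0.0557  0.1622] [327.7 191.2]
top small hub [59.9845, 0.579, -0.053] small rim [19.952, 0.569, -0.05] large rim [26.7918, 0.576, -0.053]
[-0.54  0.02  1.53 -0.07  1.51 -0.55] [ 0.5736 -0.2661  0.4733] [[-0.011, 1.0, 0.026], [0.995, 0.014, -0.103], [-0.103, 0.025, -0.994]] [ 0.6  0.1 -0.1]
```

View pics/c10.png

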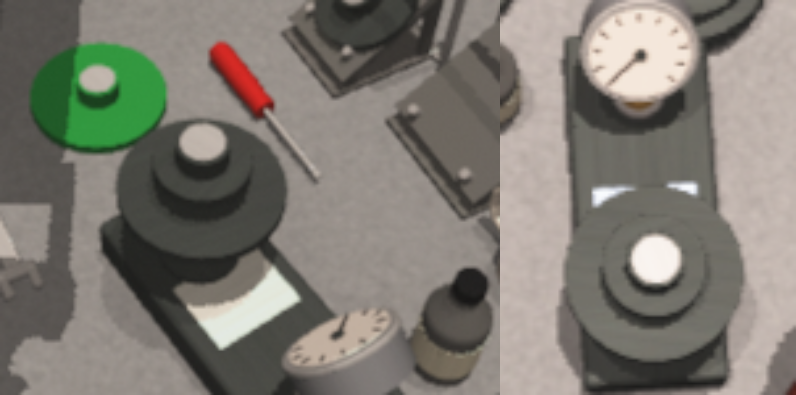

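The stack is concentric and flat in both views, and the arm is clear. Handing in.

```bash
python3 -c "
from plant import manip
print(manip.job_done())"
```

```text
the job is handed in; nothing more can be done
None
```

The job is handed in: the largest weight lies on columnA, the column with the gauge, and the smallest lies on its hub. No verdict was reported. The last arm move ended at 33.6 s of the 72 s allowed.

**What I did:**
- The moves cannot tilt the tool, so I tilted it about 30° by pushing against the joint limits high up. I took the large weight off its stand square to the slope, then levelled it the same way.
- I set it down on the carrier; it measured about 5 mm off centre, so I regripped it and slid it to the middle.
- I then carried the small weight over from columnB and set it on the large one. Both set-downs were slow, with about 15 N at most on the carrier by the wrist force.

**Last checks:**

| Check | Scene camera (x, y in m) | Top camera (x, y in m) |
|---|---|---|
| Large rim | (.580, -.052) | (.576, -.053) |
| Carrier, measured before loading | (.581, -.0525) | (.576, -.053) |
| Small hub | (.580, -.052) | (.579, -.053) |
| Large hub, before stacking | (.580, -.052) | (.579, -.053) |

The networks put the small weight's underside at about .162 m, where .164 is expected. In the last picture the stack looks flat and the arm is clear.

**Failed or disagreed:**
- My fit of the weights' tilt gave nonsense, so flatness rests on the pictures alone.
- My rim fit for the small weight failed in both cameras.
- The two cameras differ by about 5 mm in x, so I compared positions only within one camera.
- The networks' positions for the two weights differ from these fits by up to about 5 mm.
- I did not re-measure the middle weight or the bystanders after the last move; those in the last pictures showed no change.

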